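Proof-pull and restock the cartridge rack

ROBOT

A 6-joint arm with a two-finger parallel gripper is mounted at the origin on the work surface. World frame = base frame: x ahead of the robot, y to its left, z up, the work surface at z = 0. Lengths are in mm, angles in rad, forces in N, time in s.
With the tool pointing down it reaches from about 400 to 825 mm from the base axis. Payload 7 kg.
Tool frame: the origin (TCP) lies on the centre line of the jaws, within the pads' length; the fingertips stand 11 mm ahead of it and the grasp point (between the pads) lies 8 mm behind it (bot.finger_overhang is the distance from the TCP to the fingertips, in mm); z points along the fingers, y is the line along which they close (so a half turn about z gives the same grasp; the last joint's range is limited). The gripper opens to 88 mm and grips with 3 to 60 N. Pads are 19 mm wide; open, the fingers measure 130 mm over their backs; the gripper's body (78 mm by 193 mm) begins 47 mm behind the grasp point.
Start: joints at [-0.905, 0.359, 0.012, 0, -1.224, -0.288], TCP at [248.964, -627.385, 237.561] pointing down, gripper open.
Joint ranges: [-3.07, 3.07], [-1.43, 2.12], [-1.02, 1.25], [-3.03, 1.67], [-3.05, -0], [-3.03, 3.03]. Speed limits (rad/s): [2.39, 2.39, 3.01, 3.14, 3.14, 3.14].

INTERFACE

Orientations are given as [roll, pitch, yaw] about the fixed x, y, z axes, in that order (R = Rz(yaw) Ry(pitch) Rx(roll)).
In Python, from station import bot gives the robot as it stands. The module is installed in compiled form; this text tells all that it offers.
- The arm moves only by the shell command python3 -m crank 'ROWS' [OPENING] [FORCE]. ROWS is JSON, a list of rows, each an object with "offset": the shift along the tool's x, y, z normalised to -1 to 1, where 1 is 10 cm, a list of three; "dr": the turn, a rotation vector about the tool's x, y, z normalised to -1 to 1, where 1 is pi/4 rad, a list of three. In form: [{"offset": [dx, dy, dz], "dr": [wx, wy, wz]}, ...]. A call has 1 to 12 rows; each row shifts and turns the commanded pose from where the row before left it, along the tool's axes as they then stand; what a row does not reach is not made up. A row lasts 1/8 s, in which the tool goes at most 62.5 mm and 10.7 degrees, less where a joint would pass 70% of its speed; a pose out of reach is approached as far as the arm can. A call with a number of a shift or a turn outside -1 to 1 is refused whole. A call with a gripper value outside its range is refused whole. OPENING is the opening, from -1 (shut) to 1 (fully open), set as the call begins (- or left out, the last holds). The fingers move at their own pace and stop on an object; FORCE is the grip in N (left out, the last holds). Time passes only in rows, so rows that do not move let the fingers close. It gives the time, the measured TCP pose, the force, the opening and the grip force at its end, in the units of the state.
- bot.sense(): the state, without advancing time (a new reading comes with each control period).
- bot.grab_frame(name): name is "side" or "top" or "wrist"; returns a dict with "img" (384x512x3 uint8, red, green, blue), "mtx" (3x3 intrinsics, pixels), "rvec" (rotation vector, rad) and "tvec" (3), from world to camera coordinates, as OpenCV has them; the wrist camera has in their place "tool_from_camera" (4x4, takes a point from camera to tool coordinates, whose origin is the TCP and whose axes are the flange's). Camera axes: x right, y down, z forward; pixel columns grow to the right and rows downward; lengths in mm; the calibration is good to about 2 mm. A picture is of the moment at which its call begins: read the wrist's pose just before it. There is no depth.
- bot.job_done(): hands the job in; it is judged then, once.
The state is a dict: "clock": time; "q": joint angles; "dq": joint speeds; "effort": joint torques, N m; "eef_pos": TCP position; "ee_rot": TCP orientation; "contact_force": force on the tool from outside, world axes, zero at the start; "wrist_torque": the same for the moment, N m; "finger_gap": finger opening in mm; "gripper_force": force on a finger pad.
Only numpy, scipy, OpenCV 4.12 (cv2) and the standard library are available. Lean on these libraries where they do the work, as an engineer would, in place of code of your own. Each camera call takes 0.05 s, during which the arm holds its last target. There are 200 camera calls.

TASK

Put the cartridge rack into use: while it is still empty, draw the handle of its sprung pull gauge out until the pointer stands at the near (short) mark, hold it there for about two seconds and let it go fully home; then lay every cartridge there is flat in the rack's sloping bays, one to a bay, capped nose uphill. With the rack loaded, pull the gauge again, this time to the far (tall) mark for about two seconds, and let it home; last, take the hand scanner, hold it steady for about two seconds with its beam squarely on the middle of the rack's barcode label from about 10 cm, and set it back on its fork rest facing the way it was, leaving everything else where it stands.

Things in the scene. Friction and masses are not known exactly. Their poses are not given: they have to be found in the camera images.
- rack: the fixed rack unit on the shelf board: a four-bay sloped rest with a label plate on two posts at its far side and a sprung pull gauge along its left (+y) side. Origin: on the shelf board under the middle of the slope; x points away from the robot, uphill; y along the row of bays
- ramp: sloped top of the rack, 180 (x) by 294 mm (y), rising 15 degrees (0.26 rad) away from the robot. Origin: middle of its face, 48 mm above the board; x uphill, z out of the face. Four one-cartridge bays at y = -108, -36, 36, 108 mm, 66 mm clear between ribs 6 mm thick, 8 mm high; a lip 14 mm high across the low end (x -90 to -84).
- label: barcode label, 105 x 66 mm paper on a grey plate 120 x 80 mm, on two posts 105 mm beyond and 180 mm above the rack's origin, leaning back 25 degrees so that it faces the robot and a little up. Origin: centre of the label's face; x points square into the label (away from the viewer, 25 degrees down), y along its width
- slide (a joint): how far the sprung slide of the pull gauge is drawn out, 0 = fully home, up to 0.110 m, towards the robot (-x of the rack). The spring always pulls it home, 3 N at the start and 15 N per 100 mm more; lightly damped, it goes home by itself when let go
- slide_grip (a point): grip point of the gauge's upright black handle: 16 mm thick (along the rack's x), 44 mm wide, top 81 mm above the board; the point is on its mid-plane 21 mm below the top. A 10 mm steel rod, axis 30 mm above the board, carries it into the housing (52 mm high), which begins 63 mm behind this point (+x of the rack) when home. Moves with the slide
- slide_pointer (a point): tip of the thin pointer blade on the left (+y) side of the handle, 5 mm nearer the robot than the grip point; moves with the slide over the white scale. It shows the reading
- mark_near: near mark: the short dark tab (20 mm high, 3 mm thick) beside the white scale, nearer the housing. The pointer stands at it when both have the same x in the rack's frame (the blade is beside the tab). Axes parallel to the rack's; origin centre of its foot, 6 mm above the board. Its place varies (slide drawn out 35 to 50 mm)
- mark_far: the far mark: the tall dark set tab (34 mm high, 3 mm thick) beside the scale, farther out towards the robot (slide drawn out 70 to 90 mm); same axes and origin as the near mark
- cart1: capped white cartridge lying on its side, 140 mm long, 0.15 to 0.31 kg. Origin on its axis at mid length; x from tail to capped nose. Tube 36 mm thick, x -60 to 40 mm (grip across it); 44 mm square grey collars at x -70 to -60 and 40 to 50 stop it rolling: axis 22 mm above what it lies on; black nose cap 22 mm thick, x 50 to 70. Starts in the tray, nose away from the robot
- cart2: capped white cartridge lying on its side, 140 mm long, 0.15 to 0.31 kg. Origin on its axis at mid length; x from tail to capped nose. Tube 36 mm thick, x -60 to 40 mm (grip across it); 44 mm square grey collars at x -70 to -60 and 40 to 50 stop it rolling: axis 22 mm above what it lies on; black nose cap 22 mm thick, x 50 to 70. Starts in the tray, nose away from the robot
- cart3: capped white cartridge lying on its side, 140 mm long, 0.15 to 0.31 kg. Origin on its axis at mid length; x from tail to capped nose. Tube 36 mm thick, x -60 to 40 mm (grip across it); 44 mm square grey collars at x -70 to -60 and 40 to 50 stop it rolling: axis 22 mm above what it lies on; black nose cap 22 mm thick, x 50 to 70. Starts before the rack, lying across, nose to the left
- cart4: capped white cartridge lying on its side, 140 mm long, 0.15 to 0.31 kg. Origin on its axis at mid length; x from tail to capped nose. Tube 36 mm thick, x -60 to 40 mm (grip across it); 44 mm square grey collars at x -70 to -60 and 40 to 50 stop it rolling: axis 22 mm above what it lies on; black nose cap 22 mm thick, x 50 to 70. Starts before the rack, lying across, nose to the left
- cart1_cap (a point): point in the nose cap of cart1, on its axis, 60 mm ahead of its origin
- cart2_cap (a point): point in the nose cap of cart2, on its axis, 60 mm ahead of its origin
- cart3_cap (a point): point in the nose cap of cart3, on its axis, 60 mm ahead of its origin
- cart4_cap (a point): point in the nose cap of cart4, on its axis, 60 mm ahead of its origin
- tray: fixed shallow black plastic tray, 260 x 250 mm, 15 mm high, floor and walls 5 mm thick; origin centre of its underside
- scanner: hand scanner: grey bar 140 (x) x 36 x 34 mm, a 12 mm high black hood on its front 40 mm; 0.18 kg. Origin: centre of its underside; x forward. The beam leaves the window (x = 70, z = 17 mm) straight along x; it reads when the label's centre is on the beam, 50 to 150 mm ahead of the window, about square on. Starts on its fork rest; grip across the sides near the middle (x -25 to 25)
- rest: fixed black fork rest: two forks 14 mm thick at x = -45 and +45 mm, each a seat 46 mm wide between lips 10 mm high (60 mm over the lips); seats 50 mm above the board; foot plate 140 x 80 x 8 mm. Origin: centre of its underside; the parked scanner sits centred, its x along the rest's x, underside on the seats
- tape_roll: bystander: roll of paper tape, 100 mm across, 25 mm high
- nozzle_cap: bystander: yellow cone nozzle cap, 60 mm high, standing at the far end of the tray
- punch: bystander: steel cartridge punch, a 100 mm rod with a 16 mm square head, lying across the far end of the tray
- scanner_window (a point): centre of the scanner's window, 70 mm ahead of its origin and 17 mm above its underside
Things that resemble listed ones, but are neither listed nor needed, are in the scene too. Leave any turquoise or yellow look-alike of the cart4 alone.

How it is judged (in metres and radians):
On the way, in this order (a step that is already met when the one before it is completed fails the run):
1. the empty rack's gauge is held with its pointer within 4 mm of the near mark for 1 s (x of slide_pointer in the frame of mark_near between -0.004 and 0.004 m and value of joint slide above 0.02 m), for 1 s.
2. the slide is fully home again (value of joint slide below 0.004 m), for 0.2 s.
3. every cartridge present lies in a bay of the slope, nose uphill (x of cart1 in the frame of ramp between -0.035 and 0.035 m and y of cart1 in the frame of ramp between -0.135 and 0.135 m and z of cart1 in the frame of ramp between 0.014 and 0.029 m and angle between the x axis of each of cart1, cart2, cart3, cart4 and the x axis of ramp, either way round below 0.15 rad and x of each of cart1_cap, cart2_cap, cart3_cap, cart4_cap in the frame of ramp above 0.015 m and linear speed of each of cart1, cart2, cart3, cart4 below 0.03 m/s and x of cart2 in the frame of ramp between -0.035 and 0.035 m and y of cart2 in the frame of ramp between -0.135 and 0.135 m and z of cart2 in the frame of ramp between 0.014 and 0.029 m and x of cart3 in the frame of ramp between -0.035 and 0.035 m and y of cart3 in the frame of ramp between -0.135 and 0.135 m and z of cart3 in the frame of ramp between 0.014 and 0.029 m and x of cart4 in the frame of ramp between -0.035 and 0.035 m and y of cart4 in the frame of ramp between -0.135 and 0.135 m and z of cart4 in the frame of ramp between 0.014 and 0.029 m), for 0.3 s.
4. the loaded rack's gauge is held with its pointer within 4 mm of the far mark for 1 s (x of slide_pointer in the frame of mark_far between -0.004 and 0.004 m and value of joint slide above 0.02 m), for 1 s.
5. the slide is fully home again (value of joint slide below 0.004 m), for 0.2 s.
6. the scanner is held steady for 1 s with its beam within 15 mm of the label's centre, 50 to 150 mm off, within 0.35 rad of square (x of label in the frame of scanner between 0.12 and 0.22 m and y of label in the frame of scanner between -0.015 and 0.015 m and z of label in the frame of scanner between 0.002 and 0.032 m and angle between the x axis of scanner and the x axis of label, either way round below 0.35 rad and linear speed of scanner below 0.03 m/s), for 1 s.
At the end, for the whole second after the job is handed in: Every cartridge present lies flat in a bay (centre within 35 mm of mid-slope, along the slope within 0.15 rad, nose uphill); slide home within 4 mm; scanner level on its fork rest (20 mm along, 8 mm across, window to the rest's +x); all at rest (all of step 3 and value of joint slide below 0.004 m and x of scanner in the frame of rest between -0.02 and 0.02 m and y of scanner in the frame of rest between -0.008 and 0.008 m and z of scanner in the frame of rest between 0.045 and 0.056 m and angle between scanner's own z axis and vertical below 0.1 rad and linear speed of scanner below 0.03 m/s and x of scanner_window in the frame of rest above 0.03 m); the robot touches nothing.
It fails at once if the tape roll or the punch is shifted by more than 50 mm (distance of any of tape_roll, punch from where it was at the start of the episode above 0.05 m).
Of cart1, cart2, cart3, cart4 only 2 to 4 are there at a start; the rules pass over those that are not, and their reading is None.
At some moment in a run one of cart1, cart2 may be knocked a few centimetres aside while the robot is not near it.
It also fails if it takes over 210 s, if anything falls off the work surface, if the arm or the gripper's body presses on something with over 40 N, if the wrist force passes 120 N, or if a joint passes its speed limit or range.

## Working session

There is one attempt and no reset: what is moved stays moved. The work goes in short steps, Python scripts to look and compute and a shell command to move; the robot and the scene stay as the last step left them, time stands still between calls to the robot, and variables do not carry over. Pictures are saved under pics/ and viewed, at most 19 in all, crops included, and the job is handed in when it is done.

```bash
mkdir -p pics
cat > h.py <<'E'
import numpy as np, cv2
from station import bot
from scipy.spatial.transform import Rotation as R
def snap(n,save=None):
    s=bot.sense(); f=bot.grab_frame(n)
    if n=='wrist':
        T=np.eye(4); T[:3,:3]=R.from_euler('xyz',s['ee_rot']).as_matrix(); T[:3,3]=s['eef_pos']
        M=np.linalg.inv(T@np.array(f['tool_from_camera'])); f['R'],f['t']=M[:3,:3],M[:3,3]
    else:
        f['R']=cv2.Rodrigues(np.array(f['rvec'],float))[0]; f['t']=np.array(f['tvec'],float).ravel()
    f['K']=np.array(f['mtx'],float)
    if save: cv2.imwrite('pics/%s.png'%save,f['img'][:,:,::-1])
    return f
def proj(f,P):
    c=f['K']@(f['R']@np.array(P,float)+f['t']); return c[:2]/c[2]
def ray(f,uv):
    d=f['R'].T@np.linalg.inv(f['K'])@np.array([uv[0],uv[1],1.]); o=-f['R'].T@f['t']; return o,d/np.linalg.norm(d)
def onz(f,uv,z):
    o,d=ray(f,uv); return o+d*(z-o[2])/d[2]
def tri(f1,p1,f2,p2):
    o1,d1=ray(f1,p1);o2,d2=ray(f2,p2)
    A=np.stack([d1,-d2],1); k=np.linalg.lstsq(A,o2-o1,rcond=None)[0]
    a,b=o1+k[0]*d1,o2+k[1]*d2; return (a+b)/2,np.linalg.norm(a-b)
def rel(goal,rpy=None):
    "remaining move in tool units: offset(10cm), dr(pi/4)"
    s=bot.sense(); T=R.from_euler('xyz',s['ee_rot'])
    off=T.inv().apply(np.array(goal)-s['eef_pos'])/100
    r=(T.inv()*R.from_euler('xyz',rpy)).as_rotvec()/(np.pi/4) if rpy is not None else np.zeros(3)
    print('off',off.round(3),'dr',r.round(3))
E
python3 - <<'E'
from h import *
print({k:np.round(v,3).tolist() for k,v in bot.sense().items()})
for n in('side','top'):
    f=snap(n,n+'0'); cv2.imwrite('pics/%s0.png'%n,cv2.resize(f['img'][:,:,::-1],(800,600),interpolation=cv2.INTER_CUBIC))
    o,d=ray(f,(256,192)); print(n,o.round(),d.round(3),f['K'][0,0])
E
```

```text
{'clock': 0.0, 'q': [-0.905, 0.359, 0.011, -0.0, -1.224, -0.288], 'dq': [0.001, 0.001, -0.0, 0.001, 0.001, 0.001], 'effort': [0.0, -58.273, 29.307, 6.997, 0.007, -0.0], 'eef_pos': [248.792, -626.945, 236.598], 'ee_rot': [3.14, -0.0, -2.764], 'contact_force': [0.185, 0.179, 0.219], 'wrist_torque': [0.039, 0.063, -0.043], 'gripper_force': 0.0, 'finger_gap': 87.897}
side [-64. 576. 813.] [ 0.524 -0.546 -0.653] 360.1461012475021
top [ 339.   13. 1083.] [ 0.176 -0.027 -0.984] 355.8230114980016
```

View pics/top0.png

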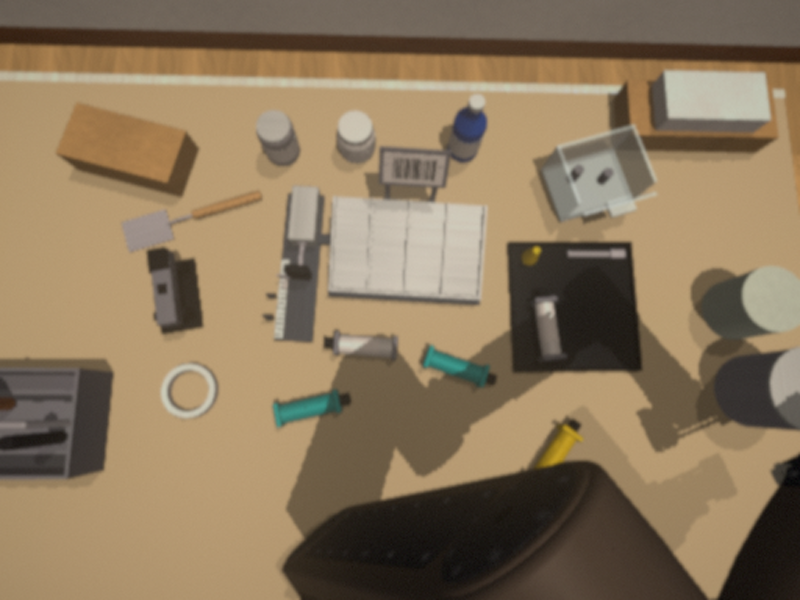

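View pics/side0.png

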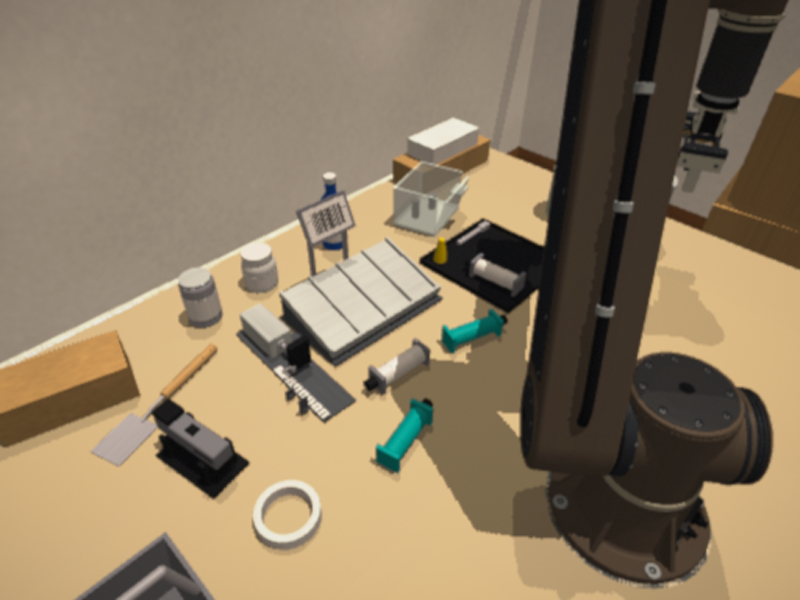

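Top view (800x600): rack ramp at (332–488, 198–303), gauge handle at (298,270), marks at about (270,296) and (268,318), scanner at (165,290) with its hood away from the robot, tray at (575,305). White capped cartridges are at (547,328) in the tray and (362,346) before the rack, nose left. Turquoise look-alikes are at (458,366) and (310,408) and a yellow one at (560,445); all three stay put.

Run:
```python
from h import *
t=snap('top');s=snap('side')
k=512/800
P={'handle top':((298,265),(296,340)),'label c':((414,168),(328,218)),'ramp NL':((328,291),(334,350)),'ramp NR':((481,299),(439,292)),'ramp FL':((332,198),(282,297)),'ramp FR':((488,206),(388,241)),
'scanner mid':((163,288),(195,430)),'cartT':((547,326),(497,273)),'cart3':((365,346),(400,368))}
for n,(a,b) in P.items():
    p,e=tri(t,np.array(a)*k,s,np.array(b)*k); print(n,p.round(),e.round(1), np.round(onz(t,np.array(a)*k,0)))
```

```text
handle top [584. 176.  76.] 2.8 [601. 187.   0.]
label c [732. -35. 180.] 0.0 [810. -44.   0.]
ramp NL [542. 123.  41.] 2.4 [549. 126.   0.]
ramp NR [ 535. -174.   13.] 3.1 [ 536. -178.    0.]
ramp FL [716. 115.  65.] 4.3 [742. 123.   0.]
ramp FR [ 708. -185.   59.] 0.9 [ 730. -196.    0.]
scanner mid [535. 414.  81.] 2.4 [552. 448.   0.]
cartT [ 477. -301.   28.] 4.2 [ 482. -308.    0.]
cart3 [439.  51.  14.] 1.1 [441.  51.   0.]
```

```bash
python3 -m crank '[{"offset":[0,0,-0.1],"dr":[0,0,-0.21]},{"offset":[0,0,-0.1],"dr":[0,0,-0.21]},{"offset":[0,0,-0.1],"dr":[0,0,-0.21]},{"offset":[0,0,-0.1],"dr":[0,0,-0.21]},{"offset":[0,0,-0.1],"dr":[0,0,-0.21]},{"offset":[0,0,-0.1],"dr":[0,0,-0.21]},{"offset":[0,0,0],"dr":[0,0,-0.21]}]'; python3 -c "
from h import *
rel([500,176,300],[np.pi,0,-1.6])
print(bot.grab_frame('wrist')['tool_from_camera'])"
```

```text
clock: 1.08
eef_pos: [249.1, -627.6, 298.4]
ee_rot: [-3.141, -0.001, -1.604]
contact_force: [-0.3, -0.3, -0.7]
finger_gap: 87.7
gripper_force: 0.0
off [-8.115 -2.243 -0.023] dr [-0.001 -0.001 -0.005]
[[ 2.33692672e-04 -9.69945822e-01 -2.43320875e-01  6.48301959e+01]
 [ 9.99999607e-01  1.84537896e-05  8.86867611e-04 -2.12135356e-01]
 [-8.55723342e-04 -2.43320987e-01  9.69945444e-01 -1.46011042e+02]
 [ 0.00000000e+00  0.00000000e+00  0.00000000e+00  1.00000000e+00]]
```

```bash
python3 -m crank '[{"offset":[-0.58,-0.16,0],"dr":[0,0,0]},{"offset":[-0.58,-0.16,0],"dr":[0,0,0]},{"offset":[-0.58,-0.16,0],"dr":[0,0,0]},{"offset":[-0.58,-0.16,0],"dr":[0,0,0]},{"offset":[-0.58,-0.16,0],"dr":[0,0,0]},{"offset":[-0.58,-0.16,0],"dr":[0,0,0]},{"offset":[-0.58,-0.16,0],"dr":[0,0,0]},{"offset":[-0.58,-0.16,0],"dr":[0,0,0]},{"offset":[-0.58,-0.16,0],"dr":[0,0,0]},{"offset":[-0.58,-0.16,0],"dr":[0,0,0]},{"offset":[-0.58,-0.16,0],"dr":[0,0,0]},{"offset":[-0.58,-0.16,0],"dr":[0,0,0]}]' ; python3 -m crank '[{"offset":[-0.58,-0.16,0],"dr":[0,0,0]},{"offset":[-0.4,-0.16,0],"dr":[0,0,0]},{"offset":[0,0,0],"dr":[0,0,0]}]'
python3 - <<'E'
from h import *
rel([500,176,300],[np.pi,0,-1.6])
f=snap('wrist'); t=snap('top')
a=cv2.resize(f['img'],(800,600)); cv2.imwrite('pics/w1.png',a[:,:,::-1])
cv2.imwrite('pics/t1.png',t['img'][:,:,::-1])
E
```

```text
clock: 2.62
eef_pos: [467.6, 62.8, 297.8]
ee_rot: [-3.141, 0.0, -1.612]
contact_force: [1.0, -0.2, 0.6]
finger_gap: 87.8
gripper_force: 0.0
clock: 3.0
eef_pos: [503.9, 159.8, 296.4]
ee_rot: [3.14, -0.001, -1.609]
contact_force: [-0.4, -0.8, -0.3]
finger_gap: 87.6
gripper_force: 0.0
off [-0.16   0.045 -0.036] dr [ 0.002 -0.001 -0.012]
```

View pics/w1.png

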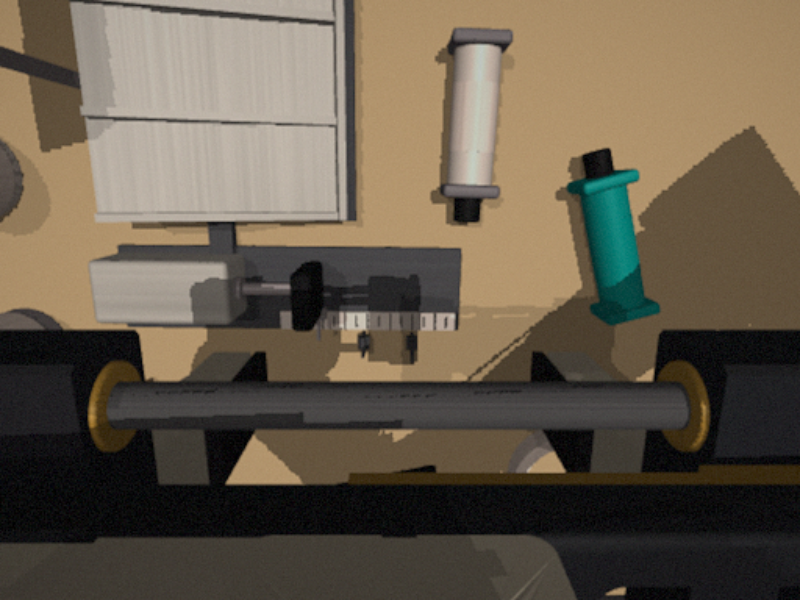

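View pics/t1.png

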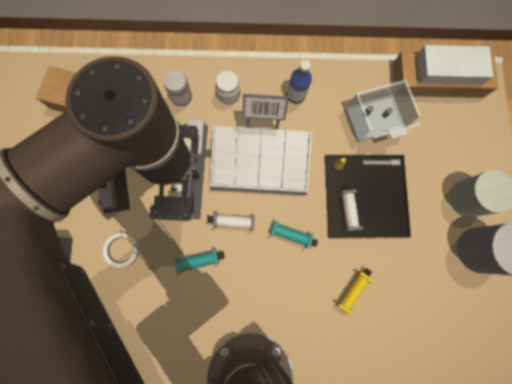

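Top (512 px): only two white cartridges exist, (351,209) in the tray and (231,221) before the rack; the coloured ones (292,234), (200,260), (355,290) are look-alikes. Wrist: handle top at (307,290), mark tops at (363,342) and (411,347). Centring the gauge for a fine measurement.

```bash
python3 -m crank '[{"offset":[0.4,-0.25,0],"dr":[0,0,0]},{"offset":[0.4,-0.25,0],"dr":[0,0,0]},{"offset":[0,0,0],"dr":[0,0,0]},{"offset":[0,0,0],"dr":[0,0,0]}]'
python3 - <<'E'
from h import *
import pickle
f=snap('wrist','w2'); pickle.dump({k:f[k] for k in('R','t','K','img')},open('w2.pkl','wb'))
print([proj(f,p).round() for p in ([584,176,81],[584,176,0])])
c=f['img'][150:300,150:350]; print(f['img'].shape)
cv2.imwrite('pics/w2c.png',cv2.resize(c,(800,600),interpolation=cv2.INTER_NEAREST)[:,:,::-1])
E
```

```text
clock: 3.6
eef_pos: [549.8, 74.5, 297.7]
ee_rot: [-3.141, 0.0, -1.612]
contact_force: [-0.7, -0.2, -0.4]
finger_gap: 87.4
gripper_force: 0.0
[array([230., 256.]), array([234., 232.])]
(384, 512, 3)
```

View pics/w2c.png

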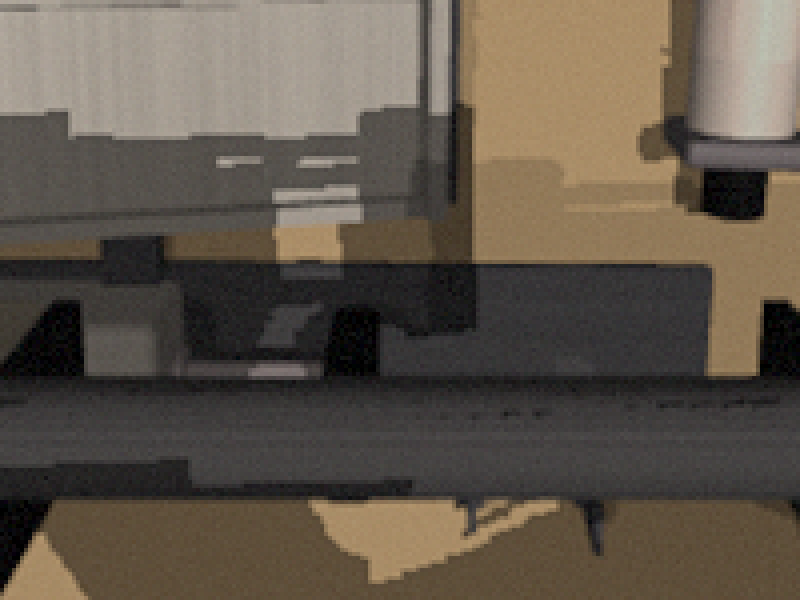

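```bash
python3 -m crank '[{"offset":[-0.38,0,0.15],"dr":[0,0,0]},{"offset":[-0.38,0,0.15],"dr":[0,0,0]},{"offset":[-0.38,0,0],"dr":[0,0,0]},{"offset":[0,0,0],"dr":[0,0,0]},{"offset":[0,0,0],"dr":[0,0,0]}]'
python3 - <<'E'
from h import *
import pickle
f=snap('wrist','w3'); pickle.dump({k:f[k] for k in('R','t','K','img')},open('w3.pkl','wb'))
u=proj(f,[560,176,30]).round().astype(int); x0,y0=max(0,u[0]-125),max(0,u[1]-95); print(x0,y0)
c=f['img'][y0:y0+150,x0:x0+200]
cv2.imwrite('pics/w3c.png',cv2.resize(c,(800,600),interpolation=cv2.INTER_NEAREST)[:,:,::-1])
E
```

```text
clock: 4.28
eef_pos: [554.0, 190.0, 267.8]
ee_rot: [-3.142, 0.0, -1.608]
contact_force: [0.1, 0.1, -0.1]
finger_gap: 87.8
gripper_force: 0.0
124 63
```

View pics/w3c.png

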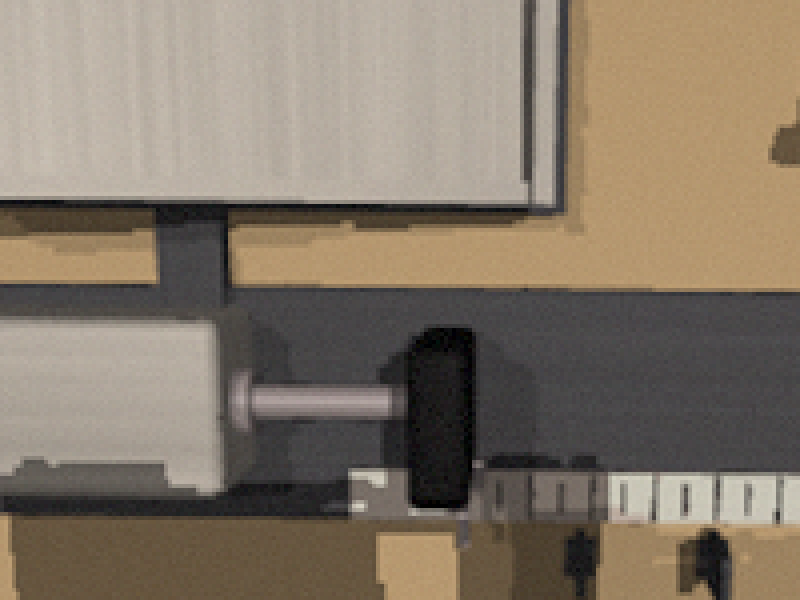

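Crop of the gauge: handle at (411–473, 330–505), pointer blade tip near (462,535), near mark at about (580,560), far mark at about (715,560) with shadows. Enlarging the pointer and marks.

Run:
```python
from h import *
import pickle
f=pickle.load(open('w3.pkl','rb'))
c=f['img'][172:247,215:315]
c=np.clip(c.astype(float)*1.5,0,255).astype(np.uint8)
cv2.imwrite('pics/w3d.png',cv2.resize(c,(800,600),interpolation=cv2.INTER_NEAREST)[:,:,::-1])
```

```text
(no output)
```

View pics/w3d.png

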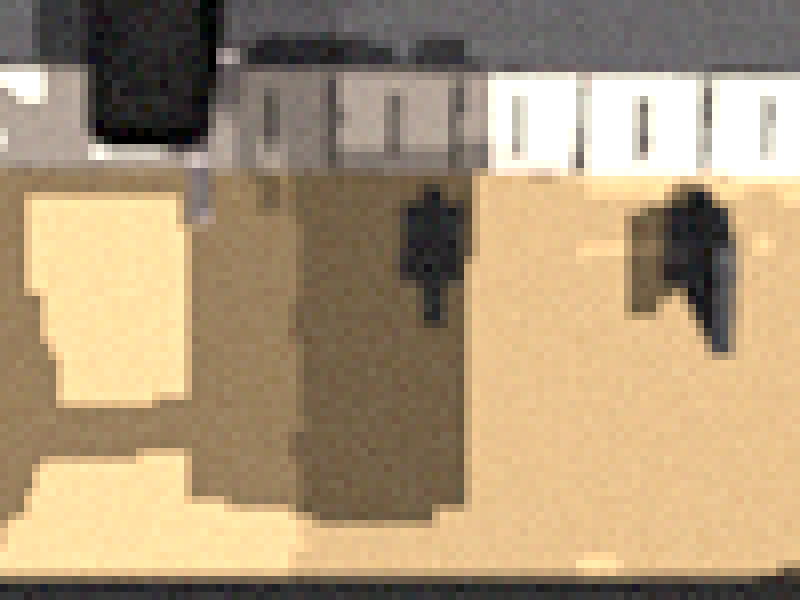

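Run:
```python
from h import *
import pickle
f=pickle.load(open('w3.pkl','rb'))
yaw=-1.608+np.pi/2
def p(n,uv,z):
    P=onz(f,uv,z); r=R.from_euler('z',-yaw).apply(P); print(n,z,P.round(1),'rack-aligned',r.round(1))
c4=lambda x,y:(x/4+124,y/4+63); c8=lambda x,y:(x/8+215,y/8+172)
p('hand left top',c4(411,410),81); p('hand right edge',c4(465,410),81);p('hand right edge',c4(473,410),81);p('hand -y',c4(440,330),81);p('hand +y',c4(440,505),81)
for z in(6,15,25,40): p('ptr',c8(200,215),z)
p('near foot',c8(432,210),6);p('near top',c8(434,322),26)
p('far foot',c8(698,210),6);p('far top',c8(721,348),40)
p('near foot L',c8(400,285),6);p('near foot R',c8(465,285),6)
p('ramp lowleft',c4(560,208),18);p('housing end top',c4(220,400),52)
```

```text
hand left top 81 [582.7 176.   81. ] rack-aligned [575.7 197.5  81. ]
hand right edge 81 [568.7 176.5  81. ] rack-aligned [561.7 197.5  81. ]
hand right edge 81 [566.6 176.6  81. ] rack-aligned [559.6 197.5  81. ]
hand -y 81 [574.1 155.7  81. ] rack-aligned [567.9 176.9  81. ]
hand +y 81 [576.5 201.5  81. ] rack-aligned [568.6 222.8  81. ]
ptr 6 [574.9 231.9   6. ] rack-aligned [565.9 253.1   6. ]
ptr 15 [574.4 229.5  15. ] rack-aligned [565.5 250.7  15. ]
ptr 25 [573.8 226.9  25. ] rack-aligned [565.  248.1  25. ]
ptr 40 [573. 223.  40.] rack-aligned [564.3 244.1  40. ]
near foot 6 [537.1 232.4   6. ] rack-aligned [528.1 252.2   6. ]
near top 26 [538.  245.3  26. ] rack-aligned [528.5 265.1  26. ]
far foot 6 [493.8 234.    6. ] rack-aligned [484.7 252.2   6. ]
far top 40 [495.2 246.7  40. ] rack-aligned [485.6 264.9  40. ]
near foot L 6 [542.7 244.9   6. ] rack-aligned [533.2 265.    6. ]
near foot R 6 [532.  245.3   6. ] rack-aligned [522.5 265.    6. ]
ramp lowleft 18 [540.8 126.8  18. ] rack-aligned [535.7 146.9  18. ]
housing end top 52 [638.9 175.6  52. ] rack-aligned [631.9 199.2  52. ]
```

```bash
python3 -c "
from h import *
rel([575.3,178.6,150],[np.pi,0,-1.608])"
```

```text
off [ 0.101 -0.215  1.178] dr [-0.     0.    -0.001]
```

```bash
python3 -m crank '[{"offset":[0.05,-0.11,0.4],"dr":[0,0,0]},{"offset":[0.05,-0.105,0.4],"dr":[0,0,0]},{"offset":[0,0,0.38],"dr":[0,0,0]},{"offset":[0,0,0],"dr":[0,0,0]},{"offset":[0,0,0],"dr":[0,0,0]}]' 0.0 15; python3 -c "
from h import *
rel([575.3,178.6,52],[np.pi,0,-1.608])"
```

```text
clock: 4.95
eef_pos: [576.6, 178.6, 151.4]
ee_rot: [-3.14, 0.001, -1.609]
contact_force: [-0.3, -0.5, 1.0]
finger_gap: 45.9
gripper_force: 0.0
off [0.001 0.015 0.994] dr [-0.002  0.001 -0.002]
```

```bash
python3 -m crank '[{"offset":[0,0.01,0.35],"dr":[0,0,0]},{"offset":[0,0,0.35],"dr":[0,0,0]},{"offset":[0,0,0.28],"dr":[0,0,0]},{"offset":[0,0,0],"dr":[0,0,0]},{"offset":[0,0,0],"dr":[0,0,0]}]' ; python3 -m crank '[{"offset":[0,0,0],"dr":[0,0,0]},{"offset":[0,0,0],"dr":[0,0,0]},{"offset":[0,0,0],"dr":[0,0,0]},{"offset":[0,0,0],"dr":[0,0,0]},{"offset":[0,0,0],"dr":[0,0,0]},{"offset":[0,0,0],"dr":[0,0,0]}]' -1 20
```

```text
clock: 5.58
eef_pos: [576.1, 179.5, 53.9]
ee_rot: [-3.139, 0.002, -1.609]
contact_force: [-0.8, -0.2, 0.9]
finger_gap: 44.2
gripper_force: 0.0
clock: 6.32
eef_pos: [575.4, 178.8, 52.1]
ee_rot: [-3.14, 0.001, -1.609]
contact_force: [3.4, -1.8, 3.6]
finger_gap: 15.8
gripper_force: 20.0
```

```bash
python3 -m crank '[{"offset":[0,0.12,0],"dr":[0,0,0]},{"offset":[0,0.12,0],"dr":[0,0,0]},{"offset":[0,0.12,0],"dr":[0,0,0]},{"offset":[0,0,0],"dr":[0,0,0]},{"offset":[0,0,0],"dr":[0,0,0]},{"offset":[0,0,0],"dr":[0,0,0]}]'
python3 - <<'E'
from h import *
s=bot.sense(); print(R.from_euler('z',np.pi/2-(-1.608+np.pi)).apply(s['eef_pos']).round(1), 'from rack-aligned', R.from_euler('z',.0372).apply([575.4,178.8,52]).round(1),R.from_euler('z',.0372).apply(s['eef_pos']).round(1))
a=snap('top'); b=snap('side')
u=proj(a,[520,210,20]).astype(int);v=proj(b,[520,220,20]).astype(int); print(u,v)
ca=a['img'][u[1]-37:u[1]+38,u[0]-25:u[0]+25]; cb=b['img'][v[1]-37:v[1]+38,v[0]-25:v[0]+25]
cv2.imwrite('pics/pull1.png',cv2.resize(np.hstack([ca,cb]),(800,600),interpolation=cv2.INTER_NEAREST)[:,:,::-1])
E
```

```text
clock: 7.08
eef_pos: [540.3, 180.6, 52.1]
ee_rot: [-3.139, 0.001, -1.609]
contact_force: [8.3, -2.5, 0.6]
finger_gap: 15.9
gripper_force: 20.0
[533.2 200.6  52.1] from rack-aligned [568.4 200.1  52. ] [533.2 200.6  52.1]
[180 194] [193 250]
```

View pics/pull1.png

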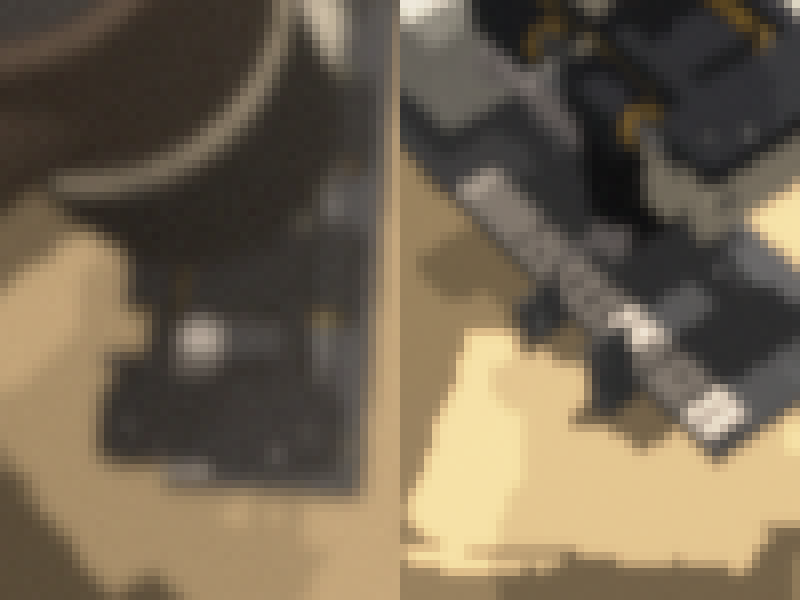

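Side view: the handle stands beside the near tab (about (540,310) in the crop); force 8.3 N and TCP travel 35.2 mm agree with the expected reading. Holding, then going home.

```bash
python3 -m crank '[{"offset":[0,0,0],"dr":[0,0,0]},{"offset":[0,0,0],"dr":[0,0,0]},{"offset":[0,0,0],"dr":[0,0,0]},{"offset":[0,0,0],"dr":[0,0,0]},{"offset":[0,0,0],"dr":[0,0,0]},{"offset":[0,0,0],"dr":[0,0,0]},{"offset":[0,0,0],"dr":[0,0,0]},{"offset":[0,0,0],"dr":[0,0,0]},{"offset":[0,0,0],"dr":[0,0,0]},{"offset":[0,0,0],"dr":[0,0,0]},{"offset":[0,0,0],"dr":[0,0,0]},{"offset":[0,0,0],"dr":[0,0,0]}]'
python3 -m crank '[{"offset":[0,0,0],"dr":[0,0,0]},{"offset":[0,0,0],"dr":[0,0,0]},{"offset":[0,0,0],"dr":[0,0,0]},{"offset":[0,-0.12,0],"dr":[0,0,0]},{"offset":[0,-0.12,0],"dr":[0,0,0]},{"offset":[0,-0.11,0],"dr":[0,0,0]},{"offset":[0,0,0],"dr":[0,0,0]},{"offset":[0,0,0],"dr":[0,0,0]}]'
python3 -m crank '[{"offset":[0,0,0],"dr":[0,0,0]},{"offset":[0,0,0],"dr":[0,0,0]},{"offset":[0,0,0],"dr":[0,0,0]},{"offset":[0,0,0],"dr":[0,0,0]},{"offset":[0,0,-0.4],"dr":[0,0,0]},{"offset":[0,0,-0.6],"dr":[0,0,0]},{"offset":[0,0,-0.6],"dr":[0,0,0]},{"offset":[0,0,-0.4],"dr":[0,0,0]},{"offset":[0,0,0],"dr":[0,0,0]}]' 0.0
```

```text
clock: 8.68
eef_pos: [540.4, 180.6, 52.1]
ee_rot: [-3.139, 0.001, -1.609]
contact_force: [7.9, -1.9, 1.2]
finger_gap: 16.0
gripper_force: 20.0
clock: 9.68
eef_pos: [574.8, 178.9, 52.1]
ee_rot: [-3.141, 0.0, -1.609]
contact_force: [2.9, -2.1, 6.0]
finger_gap: 16.1
gripper_force: 20.0
clock: 10.8
eef_pos: [575.0, 179.4, 255.6]
ee_rot: [-3.136, 0.004, -1.609]
contact_force: [0.5, 0.2, 0.2]
finger_gap: 43.8
gripper_force: 0.0
```

```bash
python3 -m crank '[{"offset":[0.4,0.42,0],"dr":[0,0,0]},{"offset":[0.4,0.42,0],"dr":[0,0,0]},{"offset":[0.4,0.42,0],"dr":[0,0,0]},{"offset":[0,0,0],"dr":[0,0,0]},{"offset":[0,0,0],"dr":[0,0,0]}]' 0.5
cat > cart.py <<'E'
from h import *
import sys
f=snap('wrist',sys.argv[1]); g=[float(v) for v in sys.argv[2:5]]
img=f['img']; hsv=cv2.cvtColor(img,cv2.COLOR_RGB2HSV)
m=((hsv[...,1]<75)&(hsv[...,2]>105)).astype(np.uint8)
u=proj(f,g).astype(int); w=np.zeros_like(m); cv2.circle(w,tuple(int(v) for v in u),90,1,-1); m=cv2.morphologyEx(m*w,cv2.MORPH_OPEN,np.ones((5,5)))
cs=cv2.findContours(m,cv2.RETR_EXTERNAL,cv2.CHAIN_APPROX_NONE)[0]
out=img.copy()
for c in cs:
    if cv2.contourArea(c)<400: continue
    r=cv2.minAreaRect(c); b=cv2.boxPoints(r); cv2.polylines(out,[b.astype(np.int32)],1,(255,0,0))
    P=np.array([onz(f,q,g[2]) for q in b]); e=P[1]-P[0],P[2]-P[1]; L=max(e,key=np.linalg.norm)
    print('c',P.mean(0).round(1),'size',[np.linalg.norm(v).round(1) for v in e],'dir',np.degrees(np.arctan2(L[1],L[0])).round(1),'px',np.round(r[0]))
x0=int(np.clip(u[0]-100,0,312));y0=int(np.clip(u[1]-75,0,234))
print('crop origin',x0,y0)
cv2.imwrite('pics/%sc.png'%sys.argv[1],cv2.resize(out[y0:y0+150,x0:x0+200],(800,600),interpolation=cv2.INTER_NEAREST)[:,:,::-1])
E
python3 cart.py c3 439 51 22
```

```text
clock: 11.42
eef_pos: [443.0, 63.6, 251.3]
ee_rot: [-3.142, 0.0, -1.609]
contact_force: [0.5, 1.6, 0.3]
finger_gap: 65.9
gripper_force: 0.0
c [439.3  47.1  22. ] size [np.float64(35.0), np.float64(89.5)] dir 88.6 px [258. 156.]
crop origin 157 84
```

View pics/c3c.png

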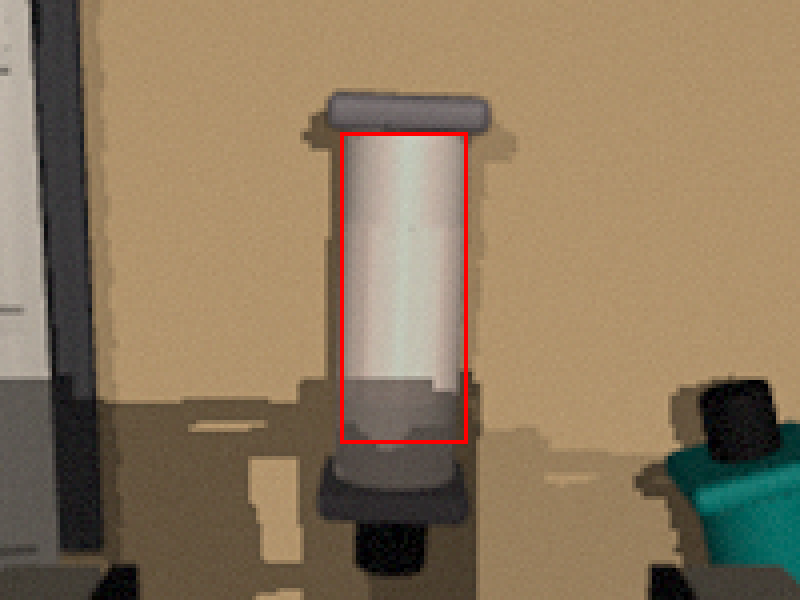

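The white cartridge with grey collars and black cap: tail collar centre (409,112), cap (391,548); the turquoise one at right is the look-alike.

Run:
```python
from h import *
f=snap('wrist')
c=lambda x,y:(x/4+157,y/4+84)
a=onz(f,c(409,112),44);b=onz(f,c(393,505),44);n=onz(f,c(391,575),22);tb=onz(f,c(404,132),40)
print(a.round(1),'x=-65',b.round(1),'x~45',n.round(1),'x=70',tb.round(1),'x=-60', 'len',np.linalg.norm((n-a)[:2]), np.linalg.norm((b-a)[:2]))
d=(n-a)[:2]; d/=np.linalg.norm(d); o=a[:2]+65*d; print('origin',o.round(1), (n[:2]-70*d).round(1),'yaw',np.arctan2(d[1],d[0]))
print('finger yaw', np.arctan2(d[1],d[0])-np.pi)
o=(o+n[:2]-70*d)/2
rel([*o,100],[np.pi,0,np.arctan2(d[1],d[0])-np.pi])
```

```text
[436.1  -2.7  44. ] x=-65 [444.5 105.5  44. ] x~45 [446.1 134.5  22. ] x=70 [437.6   2.5  40. ] x=-60 len 137.57779880083046 108.53768016323464
origin [440.8  62.2] [441.   64.7] yaw 1.4980120027701265
finger yaw -1.6435806508196666
off [0.007 0.025 1.511] dr [ 0.001 -0.     0.044]
```

```bash
python3 -m crank '[{"offset":[0,0.025,0.5],"dr":[0,0,0.044]},{"offset":[0,0,0.5],"dr":[0,0,0]},{"offset":[0,0,0.5],"dr":[0,0,0]},{"offset":[0,0,0.45],"dr":[0,0,0]},{"offset":[0,0,0.3],"dr":[0,0,0]},{"offset":[0,0,0],"dr":[0,0,0]},{"offset":[0,0,0],"dr":[0,0,0]}]'; python3 -c "
from h import *
rel([441,63.5,23],[np.pi,0,-1.6436])"
```

```text
clock: 12.4
eef_pos: [441.5, 64.3, 27.0]
ee_rot: [-3.141, -0.0, -1.643]
contact_force: [0.1, 0.4, -0.1]
finger_gap: 65.7
gripper_force: 0.0
off [0.008 0.004 0.04 ] dr [-0. -0.  0.]
```

```bash
python3 -m crank '[{"offset":[0.01,0,0.04],"dr":[0,0,0]},{"offset":[0,0,0],"dr":[0,0,0]},{"offset":[0,0,0],"dr":[0,0,0]},{"offset":[0,0,0],"dr":[0,0,0]},{"offset":[0,0,0],"dr":[0,0,0]},{"offset":[0,0,0],"dr":[0,0,0]},{"offset":[0,0,0],"dr":[0,0,0]},{"offset":[0,0,0],"dr":[0,0,0]}]' -1 25; python3 -m crank '[{"offset":[0,0,-0.4],"dr":[0,0,0]},{"offset":[0,0,-0.6],"dr":[0,0,0]},{"offset":[0,0,-0.5],"dr":[0,0,0]},{"offset":[0,0,0],"dr":[0,0,0]}]'
python3 - <<'E'
from h import *
yaw=-0.0372
# rack: low-left corner of ramp measured (rack-aligned 535.7,146.9) incl. origin estimate from label & corners
Rz=R.from_euler('z',yaw)
for n,p in {'NL':(542,123),'NR':(535,-174),'FL':(716,115),'FR':(708,-185),'label':(732,-35)}.items(): print(n,Rz.inv().apply([*p,0]).round(1))
# refine from w1/top edges with w3
import pickle
E
```

```text
clock: 13.4
eef_pos: [440.9, 62.9, 23.0]
ee_rot: [-3.141, 0.0, -1.644]
contact_force: [-1.1, 0.2, 5.9]
finger_gap: 35.5
gripper_force: 25.0
clock: 13.9
eef_pos: [442.6, 63.8, 176.2]
ee_rot: [-3.135, 0.004, -1.643]
contact_force: [-1.2, 0.2, -2.6]
finger_gap: 35.5
gripper_force: 25.0
NL [537.1 143.1   0. ]
NR [ 541.1 -154.     0. ]
FL [711.2 141.5   0. ]
FR [ 714.4 -158.5    0. ]
label [732.8  -7.8   0. ]
```

```bash
python3 -m crank '[{"offset":[0,0,-0.08],"dr":[0,0,0.195]},{"offset":[0,0,-0.08],"dr":[0,0,0.195]},{"offset":[0,0,-0.08],"dr":[0,0,0.195]},{"offset":[0,0,-0.08],"dr":[0,0,0.195]},{"offset":[0,0,-0.08],"dr":[0,0,0.195]},{"offset":[0,0,-0.08],"dr":[0,0,0.195]},{"offset":[0,0,-0.08],"dr":[0,0,0.195]},{"offset":[0,0,-0.08],"dr":[0,0,0.195]},{"offset":[0,0,-0.08],"dr":[0,0,0.195]},{"offset":[0,0,-0.08],"dr":[0,0,0.2]}]'; python3 -c "
from h import *
print(np.round(bot.sense()['q'],2))
rel([570,6,260],[np.pi,0,-3.179])"
```

```text
clock: 15.15
eef_pos: [439.8, 62.5, 251.2]
ee_rot: [-3.141, -0.003, 3.099]
contact_force: [0.1, -0.3, -1.9]
finger_gap: 35.3
gripper_force: 25.0
[ 0.59 -0.04 -0.44 -0.   -1.17 -2.2 ]
off [-1.325 -0.509 -0.091] dr [-0.001 -0.003 -0.007]
```

```bash
python3 -m crank '[{"offset":[-0.44,-0.17,-0.03],"dr":[0,0,0]},{"offset":[-0.44,-0.17,-0.03],"dr":[0,0,0]},{"offset":[-0.44,-0.17,-0.03],"dr":[0,0,0]},{"offset":[0,0,0],"dr":[0,0,0]},{"offset":[0,0,0],"dr":[0,0,0]}]'
python3 - <<'E'
from h import *
import pickle
print(np.round(bot.sense()['q'],2))
f=snap('wrist'); pickle.dump({k:f[k] for k in('R','t','K','img')},open('w4.pkl','wb'))
a=cv2.resize(f['img'],(800,600)); cv2.imwrite('pics/w4.png',a[:,:,::-1])
E
```

```text
clock: 15.78
eef_pos: [569.7, 6.6, 259.6]
ee_rot: [-3.141, -0.003, 3.103]
contact_force: [0.3, -0.3, -2.5]
finger_gap: 35.5
gripper_force: 25.0
[ 0.35  0.17 -0.19 -0.   -1.21 -1.96]
```

View pics/w4.png

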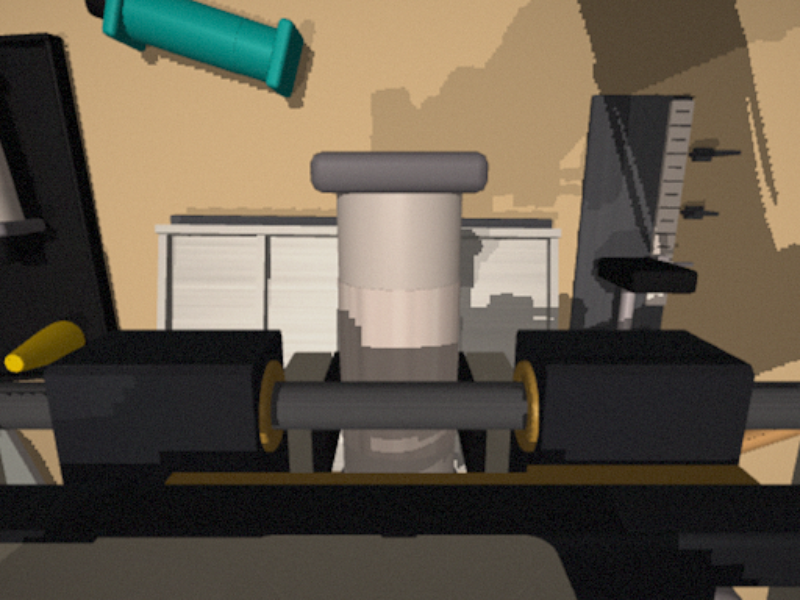

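The lip of the rack spans (157,228)–(558,230) in this 800 px view, first rib at (265,270); the held cartridge, tail towards the robot, at (400,270).

Run:
```python
from h import *
import pickle
f=pickle.load(open('w4.pkl','rb')); k=.64
Rz=R.from_euler('z',-.0372)
a=onz(f,(157*k,229*k),38);b=onz(f,(558*k,231*k),38); r=onz(f,(265.5*k,236*k),38)
print(a,b,np.linalg.norm(a-b),'yaw',-np.arctan2(b[0]-a[0],b[1]-a[1]))
for p in (a,b,r): print(Rz.inv().apply(p).round(1))
m=(a+b)/2; o=m+Rz.apply([90*np.cos(.2618)+14*np.sin(.2618),0,0]); print('rack origin',o.round(1))
o[2]=0
Rr=Rz*R.from_euler('y',-.2618)  # ramp frame: x uphill
for y in (36,-108):
  for h in (23,60,100):
    print(y,h,(o+Rz.apply([0,0,48])+Rr.apply([2,y,h])).round(1))
# held tool: x=-ramp x, y=+ramp y?, z=-ramp z
M=np.stack([-Rr.as_matrix()[:,0],Rr.as_matrix()[:,1],-Rr.as_matrix()[:,2]],1); print('rpy',R.from_matrix(M).as_euler('xyz').round(4))
```

```text
[ 532.90388086 -166.56008042   38.        ] [545.45209188 123.24994019  38.        ] 290.08154998421185 yaw -0.043271030919043156
[ 538.7 -146.6   38. ]
[540.5 143.5  38. ]
[543.9 -68.5  38. ]
rack origin [629.7 -25.   38. ]
36 23 [627.   11.1  70.7]
36 60 [617.4  11.5 106.5]
36 100 [607.1  11.8 145.1]
-108 23 [ 621.6 -132.8   70.7]
-108 60 [ 612.1 -132.4  106.5]
-108 100 [ 601.7 -132.1  145.1]
rpy [-3.1416  0.2618  3.1044]
```

```bash
python3 -c "
from h import *
rel([600,12,172],[-np.pi,0.2618,3.1035])"
```

```text
off [-0.304  0.063  0.882] dr [-0.    -0.336  0.   ]
```

```bash
python3 -m crank '[{"offset":[0,0,0],"dr":[0,-0.168,0]},{"offset":[0,0,0],"dr":[0,-0.168,0]},{"offset":[0,0,0],"dr":[0,0,0]},{"offset":[0,0,0],"dr":[0,0,0]}]'; python3 -c "
from h import *
rel([607.1,11.8,145.1],[-np.pi,0.2618,3.1035])"
```

```text
clock: 16.32
eef_pos: [570.3, 7.4, 262.5]
ee_rot: [3.141, 0.265, 3.105]
contact_force: [1.1, 0.5, -1.1]
finger_gap: 35.4
gripper_force: 25.0
off [-0.047  0.057  1.229] dr [0.001 0.004 0.002]
```

Now straight down the ramp normal: 1.23 to h=100, then on to about h=40.

```bash
python3 -m crank '[{"offset":[-0.024,0.03,0.4],"dr":[0,0,0]},{"offset":[-0.023,0.027,0.5],"dr":[0,0,0]},{"offset":[0,0,0.5],"dr":[0,0,0]},{"offset":[0,0,0.3],"dr":[0,0,0]},{"offset":[0,0,0.13],"dr":[0,0,0]},{"offset":[0,0,0],"dr":[0,0,0]},{"offset":[0,0,0],"dr":[0,0,0]}]'; python3 -c "
from h import *
rel([627,11.1,71.7],[-np.pi,0.2618,3.1035])"
```

```text
clock: 17.2
eef_pos: [624.0, 10.9, 87.6]
ee_rot: [3.141, 0.266, 3.104]
contact_force: [-0.6, 0.6, -0.8]
finger_gap: 35.2
gripper_force: 25.0
off [0.013 0.003 0.162] dr [0.001 0.005 0.   ]
```

```bash
python3 -m crank '[{"offset":[0,0,0.06],"dr":[0,0,0]},{"offset":[0,0,0.06],"dr":[0,0,0]},{"offset":[0.01,0,0.02],"dr":[0,0,0]},{"offset":[0,0,0],"dr":[0,0,0]},{"offset":[0,0,0],"dr":[0,0,0]},{"offset":[0,0,0],"dr":[0,0,0]}]'
```

```text
clock: 17.95
eef_pos: [625.9, 10.5, 72.5]
ee_rot: [3.142, 0.264, 3.104]
contact_force: [-0.4, 0.0, -1.4]
finger_gap: 35.4
gripper_force: 25.0
```

```bash
python3 -m crank '[{"offset":[0,0,0.01],"dr":[0,0,0]},{"offset":[0,0,0.01],"dr":[0,0,0]},{"offset":[0,0,0],"dr":[0,0,0]},{"offset":[0,0,0],"dr":[0,0,0]}]'
```

```text
clock: 18.45
eef_pos: [626.3, 10.5, 71.2]
ee_rot: [3.142, 0.265, 3.104]
contact_force: [-4.9, 2.6, 6.8]
finger_gap: 34.8
gripper_force: 25.0
```

Contact along the ramp normal. Releasing a little, then backing out.

```bash
python3 -m crank '[{"offset":[0,0,0],"dr":[0,0,0]},{"offset":[0,0,0],"dr":[0,0,0]},{"offset":[0,0,0],"dr":[0,0,0]},{"offset":[0,0,0],"dr":[0,0,0]},{"offset":[0,0,-0.3],"dr":[0,0,0]},{"offset":[0,0,-0.5],"dr":[0,0,0]},{"offset":[0,0,-0.6],"dr":[0,0,0]},{"offset":[0,0,-0.6],"dr":[0,0,0]},{"offset":[0,0,0],"dr":[0,0.168,0]},{"offset":[0,0,0],"dr":[0,0.168,0]},{"offset":[0,0,0],"dr":[0,0,0]},{"offset":[0,0,0],"dr":[0,0,0]}]' 0.09; python3 -c "
from h import *
rel([470,-300,260],[np.pi,0,-3.2])
t=snap('top','t2'); k=t['img'][110:250,190:430]; cv2.imwrite('pics/t2c.png',cv2.resize(k,(800,467),interpolation=cv2.INTER_CUBIC)[:,:,::-1])"
```

```text
clock: 19.95
eef_pos: [574.0, 12.1, 262.7]
ee_rot: [-3.141, -0.0, 3.103]
contact_force: [-0.5, -0.2, 0.1]
finger_gap: 47.9
gripper_force: 0.0
off [ 0.919 -3.159  0.029] dr [-0.001 -0.     0.026]
```

View pics/t2c.png

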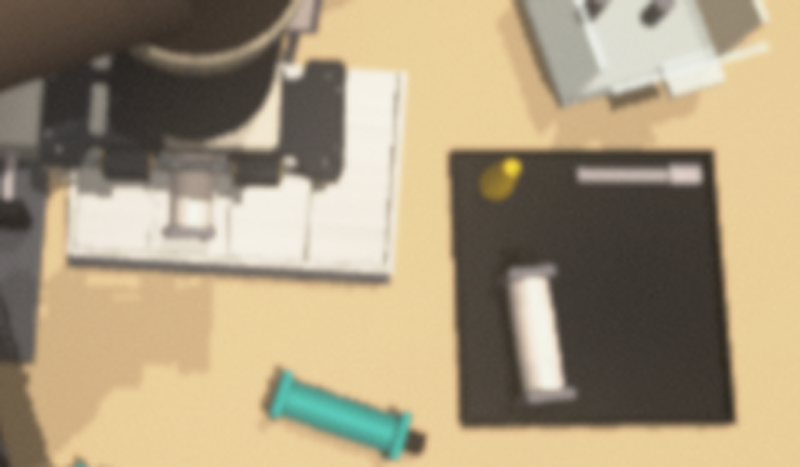

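The cartridge lies in the second bay from the left (190,200); the tray cartridge is at (540,330), tail towards the robot.

```bash
python3 -m crank '[{"offset":[0.155,-0.525,0],"dr":[0,0,0]},{"offset":[0.155,-0.525,0],"dr":[0,0,0]},{"offset":[0.155,-0.525,0],"dr":[0,0,0]},{"offset":[0.155,-0.525,0],"dr":[0,0,0]},{"offset":[0.155,-0.525,0],"dr":[0,0,0]},{"offset":[0.155,-0.525,0],"dr":[0,0,0]},{"offset":[0,0,0],"dr":[0,0,0]},{"offset":[0,0,0],"dr":[0,0,0]}]' 0.5; python3 cart.py c1 478 -305 27
```

```text
clock: 21.0
eef_pos: [468.7, -298.8, 263.7]
ee_rot: [-3.141, 0.001, 3.103]
contact_force: [-0.1, 0.4, -0.4]
finger_gap: 65.4
gripper_force: 0.0
c [ 473.7 -301.5   27. ] size [np.float64(42.8), np.float64(115.2)] dir 4.5 px [253. 172.]
crop origin 149 102
```

View pics/c1c.png

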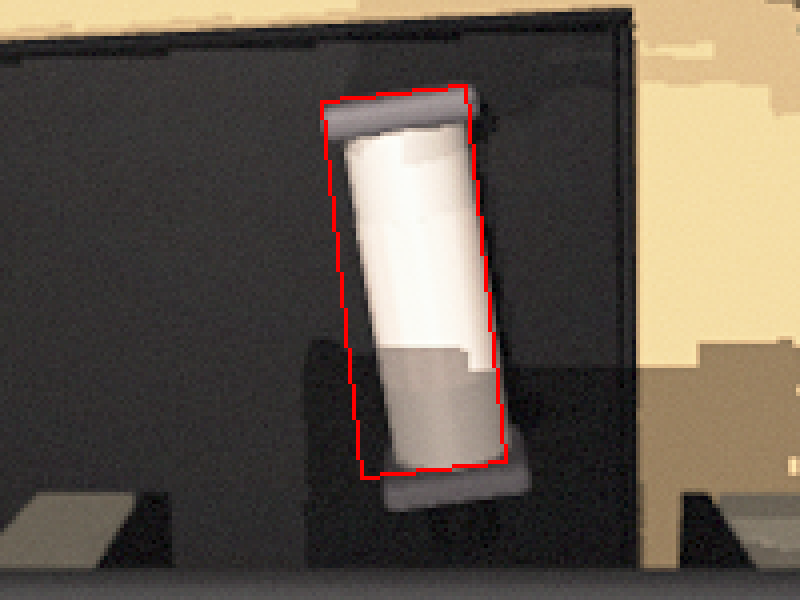

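Tail collar centre (400,112), nose collar (456,487), the cap dark at about (465,525); white with grey collars, so the listed one.

Run:
```python
from h import *
f=snap('wrist')
c=lambda x,y:(x/4+149,y/4+102)
a=onz(f,c(400,112),49);b=onz(f,c(456,490),49)
d=(b-a)[:2];L=np.linalg.norm(d);d/=L;print(a,b,'L (110)',L); o=a[:2]+d*65*L/110; th=np.arctan2(d[1],d[0]); print(o,th)
rel([*o,35],[np.pi,0,th-np.pi])
```

```text
[ 420.9279494 -302.796652    49.       ] [ 530.59117378 -290.86460722   49.        ] L (110) 110.31045495620712
[ 485.72894562 -295.74589827] 0.10837990112004206
off [-0.161  0.029  2.287] dr [-0.     0.001 -0.185]
```

```bash
python3 -m crank '[{"offset":[-0.16,0.03,0.4],"dr":[0,0,0]},{"offset":[0,0,0.5],"dr":[0,0,-0.185]},{"offset":[0,0,0.5],"dr":[0,0,0]},{"offset":[0,0,0.5],"dr":[0,0,0]},{"offset":[0,0,0.35],"dr":[0,0,0]},{"offset":[0,0,0],"dr":[0,0,0]},{"offset":[0,0,0],"dr":[0,0,0]}]'; python3 -c "
from h import *
rel([485.7,-295.7,28],[np.pi,0,0.108-np.pi])"
```

```text
clock: 21.98
eef_pos: [486.7, -296.2, 39.9]
ee_rot: [-3.141, 0.001, -3.032]
contact_force: [0.4, 0.1, -0.3]
finger_gap: 65.8
gripper_force: 0.0
off [0.01  0.006 0.119] dr [-0.001  0.002  0.002]
```

```bash
python3 -m crank '[{"offset":[0.01,0,0.06],"dr":[0,0,0]},{"offset":[0,0,0.06],"dr":[0,0,0]},{"offset":[0,0,0],"dr":[0,0,0]}]'; python3 -m crank '[{"offset":[0,0,0],"dr":[0,0,0]},{"offset":[0,0,0],"dr":[0,0,0]},{"offset":[0,0,0],"dr":[0,0,0]},{"offset":[0,0,0],"dr":[0,0,0]},{"offset":[0,0,0],"dr":[0,0,0]},{"offset":[0,0,0],"dr":[0,0,0]},{"offset":[0,0,0],"dr":[0,0,0]},{"offset":[0,0,-0.4],"dr":[0,0,0]},{"offset":[0,0,-0.6],"dr":[0,0,0]},{"offset":[0,0,-0.6],"dr":[0,0,0]},{"offset":[0,0,-0.5],"dr":[0,0,0.19]},{"offset":[0,0,0],"dr":[0,-0.1,0]}]' -1 25; python3 -c "
from h import *
rel([575,-131,240],[-np.pi,0.2618,3.1035])"
```

```text
clock: 22.35
eef_pos: [484.2, -296.6, 26.4]
ee_rot: [3.142, -0.0, -3.034]
contact_force: [0.4, -0.7, 0.5]
finger_gap: 65.6
gripper_force: 0.0
clock: 23.85
eef_pos: [487.0, -297.2, 240.4]
ee_rot: [-3.14, 0.086, 3.099]
contact_force: [-0.4, 0.5, -3.6]
finger_gap: 35.1
gripper_force: 25.0
off [-0.805  1.698  0.07 ] dr [-0.003 -0.224 -0.006]
```

```bash
python3 -m crank '[{"offset":[0,0,0],"dr":[0,-0.112,0]},{"offset":[0,0,0],"dr":[0,-0.112,0]},{"offset":[0,0,0],"dr":[0,0,0]},{"offset":[0,0,0],"dr":[0,0,0]}]'; python3 -c "
from h import *
rel([596.5,-132.3,164.4],[-np.pi,0.2618,3.1035])"
```

```text
clock: 24.35
eef_pos: [484.3, -296.6, 236.3]
ee_rot: [3.141, 0.253, 3.1]
contact_force: [-0.3, 0.4, -2.5]
finger_gap: 35.4
gripper_force: 25.0
off [-0.839  1.688  0.96 ] dr [-0.001 -0.011 -0.004]
```

```bash
python3 -m crank '[{"offset":[-0.21,0.422,0],"dr":[0,-0.011,0]},{"offset":[-0.21,0.422,0],"dr":[0,0,0]},{"offset":[-0.21,0.422,0.1],"dr":[0,0,0]},{"offset":[-0.21,0.422,0.1],"dr":[0,0,0]},{"offset":[0,0,0.4],"dr":[0,0,0]},{"offset":[0,0,0.36],"dr":[0,0,0]},{"offset":[0,0,0],"dr":[0,0,0]},{"offset":[0,0,0],"dr":[0,0,0]}]'; python3 -c "
from h import *
rel([622,-132.8,71.7],[-np.pi,0.2618,3.1035])"
```

```text
clock: 25.35
eef_pos: [598.2, -132.4, 166.4]
ee_rot: [-3.141, 0.263, 3.1]
contact_force: [-0.0, 0.1, -2.0]
finger_gap: 35.6
gripper_force: 25.0
off [0.017 0.006 0.976] dr [-0.002  0.002 -0.004]
```

```bash
python3 -m crank '[{"offset":[0.015,0,0.4],"dr":[0,0,0]},{"offset":[0,0,0.3],"dr":[0,0,0]},{"offset":[0,0,0.15],"dr":[0,0,0]},{"offset":[0,0,0.06],"dr":[0,0,0]},{"offset":[0,0,0.03],"dr":[0,0,0]},{"offset":[0,0,0.01],"dr":[0,0,0]},{"offset":[0,0,0],"dr":[0,0,0]},{"offset":[0,0,0],"dr":[0,0,0]},{"offset":[0,0,0],"dr":[0,0,0]}]'
```

```text
clock: 26.48
eef_pos: [620.8, -133.3, 73.6]
ee_rot: [3.142, 0.263, 3.1]
contact_force: [0.1, 0.1, -2.2]
finger_gap: 35.0
gripper_force: 25.0
```

```bash
python3 -m crank '[{"offset":[0,0,0.015],"dr":[0,0,0]},{"offset":[0,0,0.015],"dr":[0,0,0]},{"offset":[0,0,0],"dr":[0,0,0]},{"offset":[0,0,0],"dr":[0,0,0]}]'
```

```text
clock: 26.98
eef_pos: [621.5, -133.4, 70.4]
ee_rot: [-3.142, 0.263, 3.1]
contact_force: [0.2, -0.1, -1.5]
finger_gap: 35.2
gripper_force: 25.0
```

```bash
python3 -m crank '[{"offset":[0,0,0.01],"dr":[0,0,0]},{"offset":[0,0,0.01],"dr":[0,0,0]},{"offset":[0,0,0],"dr":[0,0,0]},{"offset":[0,0,0],"dr":[0,0,0]}]'
```

```text
clock: 27.48
eef_pos: [621.7, -133.3, 70.2]
ee_rot: [-3.141, 0.264, 3.1]
contact_force: [-10.8, 4.1, 16.4]
finger_gap: 35.3
gripper_force: 25.0
```

Contact; release and back out.

```bash
python3 -m crank '[{"offset":[0,0,-0.01],"dr":[0,0,0]},{"offset":[0,0,0],"dr":[0,0,0]},{"offset":[0,0,0],"dr":[0,0,0]},{"offset":[0,0,0],"dr":[0,0,0]},{"offset":[0,0,-0.3],"dr":[0,0,0]},{"offset":[0,0,-0.5],"dr":[0,0,0]},{"offset":[0,0,-0.6],"dr":[0,0,0]},{"offset":[0,0,-0.6],"dr":[0,0,0]},{"offset":[0.5,0,0],"dr":[0,0.168,0]},{"offset":[0.5,0,0],"dr":[0,0.168,0]},{"offset":[0.5,0,0],"dr":[0,0,0]},{"offset":[0.2,0,0],"dr":[0,0,0]}]' 0.09; python3 -c "
from h import *
rel([575,178.8,150],[np.pi,0,-1.609])
t=snap('top','t3'); s=snap('side'); a=cv2.resize(t['img'][110:250,185:325],(400,400),interpolation=cv2.INTER_CUBIC)
u=proj(s,[600,0,50]).astype(int); b=s['img'][max(0,u[1]-65):,max(0,u[0]-65):][:130,:130]
cv2.imwrite('pics/t3c.png',np.hstack([a,cv2.resize(b,(400,400),interpolation=cv2.INTER_CUBIC)])[:,:,::-1])"
```

```text
clock: 28.98
eef_pos: [400.1, -124.3, 242.8]
ee_rot: [3.141, -0.001, 3.1]
contact_force: [0.4, 0.5, -0.1]
finger_gap: 47.7
gripper_force: 0.0
off [-1.621  3.101  0.927] dr [ 1.000e-03 -1.000e-03 -2.005e+00]
```

View pics/t3c.png

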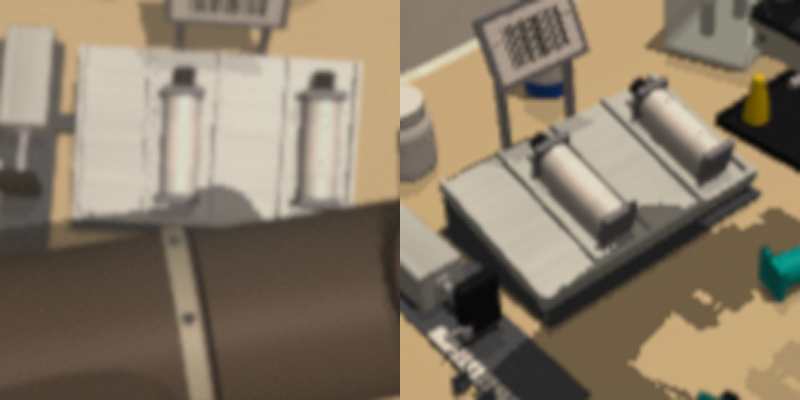

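Both cartridges lie in bays 2 and 4, caps uphill at (183,75) and (322,80). Now back to the gauge.

```bash
python3 -m crank '[{"offset":[-0.27,0.517,0],"dr":[0,0,0]},{"offset":[-0.27,0.517,0],"dr":[0,0,0]},{"offset":[-0.27,0.517,0],"dr":[0,0,0]},{"offset":[-0.27,0.517,0],"dr":[0,0,0]},{"offset":[-0.27,0.517,0],"dr":[0,0,0]},{"offset":[-0.27,0.517,0],"dr":[0,0,0]}]' 0; python3 -m crank '[{"offset":[0,0,0],"dr":[0,0,-0.2]},{"offset":[0,0,0],"dr":[0,0,-0.2]},{"offset":[0,0,0],"dr":[0,0,-0.2]},{"offset":[0,0,0],"dr":[0,0,-0.2]},{"offset":[0,0,0],"dr":[0,0,-0.2]},{"offset":[0,0,0],"dr":[0,0,-0.2]},{"offset":[0,0,0],"dr":[0,0,-0.2]},{"offset":[0,0,0],"dr":[0,0,-0.2]},{"offset":[0,0,0],"dr":[0,0,-0.2]},{"offset":[0,0,0],"dr":[0,0,-0.205]},{"offset":[0,0,0],"dr":[0,0,0]},{"offset":[0,0,0],"dr":[0,0,0]}]';  python3 -c "
from h import *
rel([575.3,178.8,150],[np.pi,0,-1.609])"
```

```text
clock: 29.82
eef_pos: [578.6, 181.3, 242.7]
ee_rot: [-3.142, -0.0, 3.101]
contact_force: [-0.1, -0.4, 0.3]
finger_gap: 43.6
gripper_force: 0.0
clock: 31.32
eef_pos: [577.2, 179.2, 242.7]
ee_rot: [3.141, -0.0, -1.612]
contact_force: [1.3, 0.5, 0.3]
finger_gap: 43.8
gripper_force: 0.0
off [0.004 0.018 0.927] dr [ 0.001 -0.    -0.004]
```

```bash
python3 -m crank '[{"offset":[0,0.018,0.4],"dr":[0,0,0]},{"offset":[0,0,0.5],"dr":[0,0,0]},{"offset":[0,0,0.5],"dr":[0,0,0]},{"offset":[0,0,0.3],"dr":[0,0,0]},{"offset":[0,0,0.2],"dr":[0,0,0]},{"offset":[0,0,0],"dr":[0,0,0]},{"offset":[0,0,0],"dr":[0,0,0]},{"offset":[0,0,0],"dr":[0,0,0]}]'; python3 -m crank '[{"offset":[0,0,0],"dr":[0,0,0]},{"offset":[0,0,0],"dr":[0,0,0]},{"offset":[0,0,0],"dr":[0,0,0]},{"offset":[0,0,0],"dr":[0,0,0]},{"offset":[0,0,0],"dr":[0,0,0]},{"offset":[0,0,0],"dr":[0,0,0]}]' -1 20
```

```text
clock: 32.33
eef_pos: [575.6, 179.5, 54.3]
ee_rot: [-3.141, 0.001, -1.609]
contact_force: [0.0, 0.0, -0.3]
finger_gap: 44.0
gripper_force: 0.0
clock: 33.08
eef_pos: [575.3, 179.1, 53.2]
ee_rot: [3.141, 0.0, -1.609]
contact_force: [3.4, -0.5, 0.9]
finger_gap: 15.5
gripper_force: 20.0
```

```bash
python3 -m crank '[{"offset":[0,0.14,0],"dr":[0,0,0]},{"offset":[0,0.14,0],"dr":[0,0,0]},{"offset":[0,0.14,0],"dr":[0,0,0]},{"offset":[0,0.14,0],"dr":[0,0,0]},{"offset":[0,0.14,0],"dr":[0,0,0]},{"offset":[0,0.09,0],"dr":[0,0,0]},{"offset":[0,0,0],"dr":[0,0,0]},{"offset":[0,0,0],"dr":[0,0,0]},{"offset":[0,0,0],"dr":[0,0,0]},{"offset":[0,0,0],"dr":[0,0,0]}]' - 25; python3 -c "
from h import *
print(R.from_euler('z',.0372).apply(bot.sense()['eef_pos']).round(1))"
```

```text
clock: 34.33
eef_pos: [498.3, 182.9, 53.2]
ee_rot: [-3.139, 0.002, -1.608]
contact_force: [13.9, -1.4, -9.7]
finger_gap: 15.7
gripper_force: 25.0
[491.2 201.3  53.2]
```

```bash
python3 -m crank '[{"offset":[0,0.012,0],"dr":[0,0,0]},{"offset":[0,0,0],"dr":[0,0,0]},{"offset":[0,0,0],"dr":[0,0,0]},{"offset":[0,0,0],"dr":[0,0,0]},{"offset":[0,0,0],"dr":[0,0,0]},{"offset":[0,0,0],"dr":[0,0,0]},{"offset":[0,0,0],"dr":[0,0,0]},{"offset":[0,0,0],"dr":[0,0,0]},{"offset":[0,0,0],"dr":[0,0,0]},{"offset":[0,0,0],"dr":[0,0,0]},{"offset":[0,0,0],"dr":[0,0,0]},{"offset":[0,0,0],"dr":[0,0,0]}]';  python3 -m crank '[{"offset":[0,0,0],"dr":[0,0,0]},{"offset":[0,0,0],"dr":[0,0,0]},{"offset":[0,0,0],"dr":[0,0,0]},{"offset":[0,0,0],"dr":[0,0,0]},{"offset":[0,0,0],"dr":[0,0,0]},{"offset":[0,0,0],"dr":[0,0,0]}]'
python3 - <<'E'
from h import *
print(R.from_euler('z',.0372).apply(bot.sense()['eef_pos']).round(1))
b=snap('side'); v=proj(b,[500,225,20]).astype(int); print(v)
cb=b['img'][v[1]-38:v[1]+37,v[0]-50:v[0]+50]
cv2.imwrite('pics/pull2.png',cv2.resize(cb,(800,600),interpolation=cv2.INTER_CUBIC)[:,:,::-1])
E
```

```text
clock: 35.83
eef_pos: [497.2, 183.0, 53.2]
ee_rot: [-3.139, 0.002, -1.608]
contact_force: [15.5, -1.8, -9.2]
finger_gap: 16.1
gripper_force: 25.0
clock: 36.58
eef_pos: [497.1, 183.0, 53.2]
ee_rot: [-3.139, 0.002, -1.608]
contact_force: [14.1, -1.3, -9.4]
finger_gap: 16.1
gripper_force: 25.0
[490.  201.4  53.2]
[196 255]
```

View pics/pull2.png

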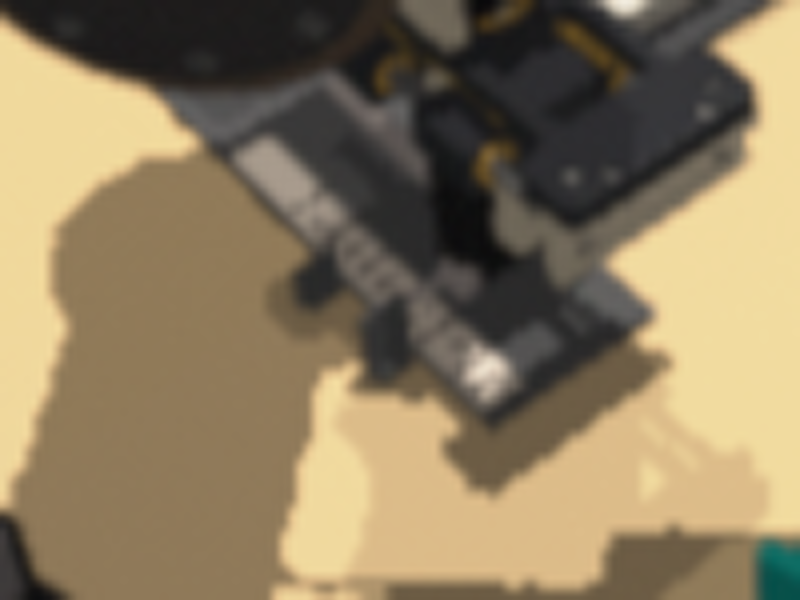

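The tall mark stands at about (385,345) and the bright pointer piece at about (458,280); checking the alignment by casting those pixels, against the first pull as well.

Run:
```python
from h import *
b=snap('side'); Rz=R.from_euler('z',.0372)
# pixel paths: where expected points project in pull2 crop (x8)
def cr(p,o): q=(proj(b,Rz.inv().apply(p))-o)*8+4; return q.round()
o2=np.array([146,217]);o1=np.array([168,213])
print('far foot c',cr([485.2,258,6],o2),'top',cr([485.2,258,40],o2),'near foot',cr([528.4,258,6],o2),'top',cr([528.4,258,26],o2))
for z in (30,45): print('ptr exp at far, z',z,cr([485,224,z],o2),cr([485,240,z],o2), 'grip-5:',cr([490-5,224,z],o2))
for nm,o,pts in(('pull2',o2,[(458,280),(440,290),(475,275)]),('pull1',o1,[(205,240),(190,232),(220,245)])):
  for p in pts:
    print(nm,p,[Rz.apply(onz(b,(o+(np.array(p)-4)/8),z)).round(1).tolist() for z in (12,22,30)])
for nm,p in(('far foot',(387,340)),('far bottom',(385,375)),('near bottom',(315,300))): print(nm,Rz.apply(onz(b,(o2+(np.array(p)-4)/8),6)).round(1))
```

```text
far foot c [389. 372.] top [379. 309.] near foot [317. 301.] top [311. 264.]
ptr exp at far, z 30 [462. 276.] [425. 300.] grip-5: [462. 276.]
ptr exp at far, z 45 [458. 247.] [421. 272.] grip-5: [458. 247.]
pull2 (458, 280) [[497.4, 218.2, 12.0], [490.2, 222.7, 22.0], [484.3, 226.2, 30.0]]
pull2 (440, 290) [[498.1, 225.7, 12.0], [490.9, 230.0, 22.0], [485.0, 233.5, 30.0]]
pull2 (475, 275) [[495.1, 212.4, 12.0], [487.9, 216.9, 22.0], [482.1, 220.5, 30.0]]
pull1 (205, 240) [[543.7, 218.3, 12.0], [535.9, 222.7, 22.0], [529.6, 226.2, 30.0]]
pull1 (190, 232) [[550.6, 220.0, 12.0], [542.7, 224.4, 22.0], [536.3, 227.9, 30.0]]
pull1 (220, 245) [[538.0, 215.7, 12.0], [530.2, 220.1, 22.0], [524.0, 223.7, 30.0]]
far foot [497.2 250.3   6. ]
far bottom [485.2 259.9   6. ]
near bottom [529.3 258.4   6. ]
```

Side view confirms it: far mark at x=485.2, pointer at 484.3–485. Letting it home.

```bash
python3 -m crank '[{"offset":[0,-0.16,0],"dr":[0,0,0]},{"offset":[0,-0.16,0],"dr":[0,0,0]},{"offset":[0,-0.16,0],"dr":[0,0,0]},{"offset":[0,-0.16,0],"dr":[0,0,0]},{"offset":[0,-0.13,0],"dr":[0,0,0]},{"offset":[0,0,0],"dr":[0,0,0]},{"offset":[0,0,0],"dr":[0,0,0]}]'
python3 -m crank '[{"offset":[0,0,0],"dr":[0,0,0]},{"offset":[0,0,0],"dr":[0,0,0]},{"offset":[0,0,0],"dr":[0,0,0]},{"offset":[0,0,0],"dr":[0,0,0]},{"offset":[0,0,-0.4],"dr":[0,0,0]},{"offset":[0,0,-0.6],"dr":[0,0,0]},{"offset":[0,0,-0.6],"dr":[0,0,0]},{"offset":[0,0,-0.4],"dr":[0,0,0]},{"offset":[0,0,0],"dr":[0,0,0]}]' 0.0
python3 -c "
from h import *
rel([535,430,255],[np.pi,0,-3.06])"
```

```text
clock: 37.55
eef_pos: [572.0, 179.3, 53.2]
ee_rot: [3.141, 0.0, -1.609]
contact_force: [3.7, -1.4, 1.9]
finger_gap: 15.6
gripper_force: 25.0
clock: 38.67
eef_pos: [573.1, 179.9, 256.9]
ee_rot: [-3.137, 0.004, -1.608]
contact_force: [0.2, -0.7, -0.5]
finger_gap: 43.8
gripper_force: 0.0
off [-2.485  0.474  0.025] dr [-1.000e-03  8.000e-03  1.849e+00]
```

```bash
python3 -m crank '[{"offset":[-0.48,0.1,0],"dr":[0,0,0]},{"offset":[-0.48,0.1,0],"dr":[0,0,0]},{"offset":[-0.48,0.1,0],"dr":[0,0,0]},{"offset":[-0.48,0.1,0],"dr":[0,0,0]},{"offset":[-0.48,0.1,0],"dr":[0,0,0]}]' 0.5; python3 -m crank '[{"offset":[0,0,0],"dr":[0,0,0.185]},{"offset":[0,0,0],"dr":[0,0,0.185]},{"offset":[0,0,0],"dr":[0,0,0.185]},{"offset":[0,0,0],"dr":[0,0,0.185]},{"offset":[0,0,0],"dr":[0,0,0.185]},{"offset":[0,0,0],"dr":[0,0,0.185]},{"offset":[0,0,0],"dr":[0,0,0.185]},{"offset":[0,0,0],"dr":[0,0,0.185]},{"offset":[0,0,0],"dr":[0,0,0.185]},{"offset":[0,0,0],"dr":[0,0,0.185]},{"offset":[0,0,0],"dr":[0,0,0]},{"offset":[0,0,0],"dr":[0,0,0]}]'
python3 - <<'E'
from h import *
import pickle
print(np.round(bot.sense()['q'],2))
f=snap('wrist'); pickle.dump({k:f[k] for k in('R','t','K','img')},open('w5.pkl','wb'))
a=np.clip(f['img'].astype(float)*1.4,0,255).astype(np.uint8)[20:270,90:423]; cv2.imwrite('pics/w5.png',cv2.resize(a,(799,600),interpolation=cv2.INTER_NEAREST)[:,:,::-1])
E
```

```text
clock: 39.3
eef_pos: [529.8, 422.0, 251.4]
ee_rot: [3.139, -0.002, -1.608]
contact_force: [0.3, 0.5, -0.0]
finger_gap: 65.8
gripper_force: 0.0
clock: 40.8
eef_pos: [530.6, 420.7, 252.2]
ee_rot: [-3.141, -0.002, -3.058]
contact_force: [0.3, 0.6, 0.2]
finger_gap: 65.7
gripper_force: 0.0
[ 0.96  0.36  0.04 -0.   -1.26 -2.44]
```

View pics/w5.png

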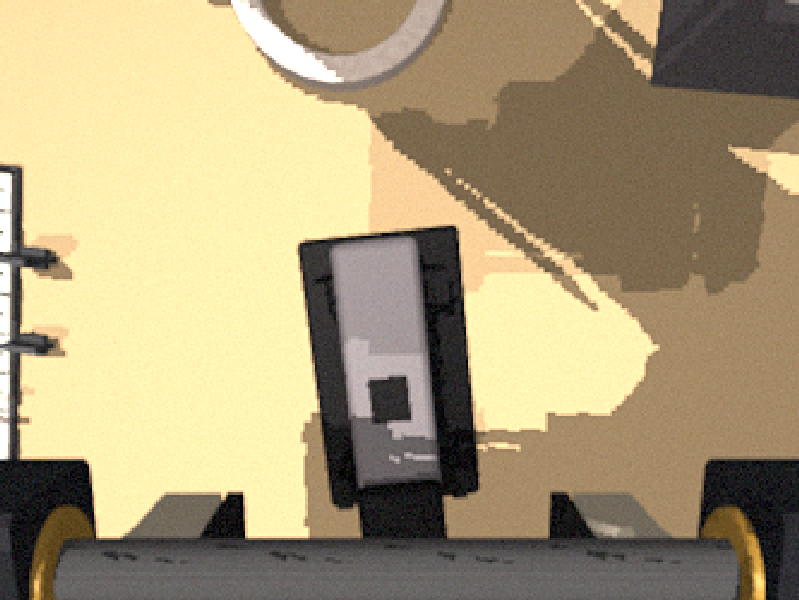

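Scanner body top: tail edge (331–417, 237), hood start (359–441, 485), hood away from the robot; tape roll at top and gauge marks left, undisturbed.

Run:
```python
from h import *
import pickle
f=pickle.load(open('w5.pkl','rb'))
c=lambda x,y:onz(f,(x/2.4+90,y/2.4+20),84)
tl,tr,hl,hr=c(331,239),c(416.5,237),c(359,487),c(441,484)
print(np.linalg.norm(tl-tr),np.linalg.norm(hl-hr),'(36)')
t,h=(tl+tr)/2,(hl+hr)/2; d=(h-t)[:2]; L=np.linalg.norm(d); d/=L; th=np.arctan2(d[1],d[0]); print(t,h,'L(100)',L,'yaw',th)
o=t[:2]+d*70*L/100; print('origin',o.round(1))
# foot plate corners z=8
q=[onz(f,(x/2.4+90,y/2.4+20),8) for x,y in((301,242),(457,228))]; v=q[1]-q[0]; print('foot back edge',np.linalg.norm(v),'(80)', np.arctan2(v[1],v[0])+np.pi/2, np.mean(q,0))
rel([*o,110],[np.pi,0,th-np.pi])
```

```text
33.731270952287964 34.97259120841616 (36)
[470.99621662 407.04902708  84.        ] [572.46743855 426.05852068  84.        ] L(100) 103.23647478619591 yaw 0.18519218825780231
origin [542.  420.4]
foot back edge 76.65061523937419 (80) 3.312126464706463 [470.50817649 407.35335072   8.        ]
off [-0.114 -0.013  1.424] dr [-0.001 -0.002 -0.13 ]
```

```bash
python3 -m crank '[{"offset":[-0.09,-0.01,0.4],"dr":[0,0,-0.125]},{"offset":[0,0,0.5],"dr":[0,0,0]},{"offset":[0,0,0.5],"dr":[0,0,0]},{"offset":[0,0,0.3],"dr":[0,0,0]},{"offset":[0,0,0],"dr":[0,0,0]},{"offset":[0,0,0],"dr":[0,0,0]},{"offset":[0,0,0],"dr":[0,0,0]}]'; python3 -c "
from h import *
rel([540.2,419.8,65],[np.pi,0,.178-np.pi])"
```

```text
clock: 41.72
eef_pos: [540.6, 421.5, 85.1]
ee_rot: [3.139, 0.002, -2.963]
contact_force: [0.8, -0.2, -0.6]
finger_gap: 65.7
gripper_force: 0.0
off [ 0.008 -0.016  0.201] dr [0.003 0.002 0.001]
```

```bash
python3 -m crank '[{"offset":[0,-0.01,0.1],"dr":[0,0,0]},{"offset":[0,0,0.1],"dr":[0,0,0]},{"offset":[0,0,0],"dr":[0,0,0]},{"offset":[0,0,0],"dr":[0,0,0]}]';python3 -m crank '[{"offset":[0,0,0],"dr":[0,0,0]},{"offset":[0,0,0],"dr":[0,0,0]},{"offset":[0,0,0],"dr":[0,0,0]},{"offset":[0,0,0],"dr":[0,0,0]},{"offset":[0,0,0],"dr":[0,0,0]},{"offset":[0,0,0],"dr":[0,0,0]},{"offset":[0,0,0],"dr":[0,0,0]},{"offset":[0,0,0],"dr":[0,0,0]}]' -1 25
```

```text
clock: 42.22
eef_pos: [540.0, 419.6, 62.8]
ee_rot: [-3.141, -0.001, -2.963]
contact_force: [-0.4, 0.7, 1.3]
finger_gap: 65.7
gripper_force: 0.0
clock: 43.22
eef_pos: [540.0, 419.6, 63.1]
ee_rot: [3.141, -0.001, -2.963]
contact_force: [-1.1, -1.2, 2.3]
finger_gap: 35.9
gripper_force: 25.0
```

```bash
python3 -m crank '[{"offset":[0,0,-0.3],"dr":[0,0,0]},{"offset":[0,0,-0.5],"dr":[0,0,0]},{"offset":[0,0,-0.5],"dr":[0,0,0]},{"offset":[0,0,-0.5],"dr":[0,0,0]},{"offset":[0,0,-0.4],"dr":[0,0,0]},{"offset":[0,0,0],"dr":[0,0,0.138]},{"offset":[0,0,0],"dr":[0,0,0.138]},{"offset":[0,0,0],"dr":[0,0,0]}]'
python3 - <<'E'
from h import *
rel([578.4,-24,290],[np.pi,-.4363,-.039-np.pi])
# label centre, finer: white paper blob in top & side
t=snap('top');s=snap('side')
c=[]
for n,f in(('t',t),('s',s)):
    u=proj(f,[734,-30,180]); P=[proj(f,[734+dx,-30+dy,180+dz]).round(1).tolist() for dx,dy,dz in((0,0,0),)]
    img=f['img']; x,y=u.astype(int); w=img[y-30:y+30,x-30:x+30]; g=cv2.cvtColor(w,cv2.COLOR_RGB2HSV)
    m=((g[...,2]>135)&(g[...,1]<70)).astype(np.uint8); m=cv2.morphologyEx(m,cv2.MORPH_CLOSE,np.ones((5,5)))
    k,l,st,ce=cv2.connectedComponentsWithStats(m); i=l[30,30] or 1+np.argmax(st[1:,4]); r=cv2.minAreaRect(cv2.findContours((l==i).astype(np.uint8),0,2)[0][0])
    print(n,u.round(1),st[i],ce[i]+[x-30,y-30],np.array(r[0])+[x-30,y-30],r[1]); c.append(np.array(r[0])+[x-30,y-30])
print(tri(t,c[0],s,c[1]))
E
```

```text
clock: 44.22
eef_pos: [539.9, 419.5, 282.4]
ee_rot: [-3.141, -0.002, 3.104]
contact_force: [0.2, -0.3, -1.6]
finger_gap: 35.9
gripper_force: 25.0
off [-0.553 -4.418 -0.075] dr [-0.001  0.553  0.001]
t [263.2 106.7] [  0  50  60  10 446] [260.80493274 131.41479821] [262.5 130.5] (9.0, 59.0)
s [208.3 139.7] [   0    0   60   47 1724] [202.58642691 126.29814385] [207.5 132. ] (46.0, 59.0)
(array([663.61004805,  -7.58167   , 243.07285597]), np.float64(51.96426619809672))
```

```bash
python3 -m crank '[{"offset":[-0.05,-0.49,-0.02],"dr":[0,0,0]},{"offset":[-0.05,-0.49,-0.02],"dr":[0,0,0]},{"offset":[-0.05,-0.49,-0.02],"dr":[0,0,0]},{"offset":[-0.05,-0.49,0],"dr":[0,0,0]},{"offset":[-0.05,-0.49,0],"dr":[0,0,0]},{"offset":[-0.05,-0.49,0],"dr":[0,0,0]},{"offset":[-0.05,-0.49,0],"dr":[0,0,0]},{"offset":[-0.05,-0.49,0],"dr":[0,0,0]},{"offset":[-0.05,-0.49,0],"dr":[0,0,0]},{"offset":[0,0,0],"dr":[0,0.185,0]},{"offset":[0,0,0],"dr":[0,0.185,0]},{"offset":[0,0,0],"dr":[0,0.185,0]}]';python3 -m crank '[{"offset":[0,0,0],"dr":[0,0,0]},{"offset":[0,0,0],"dr":[0,0,0]}]'
python3 - <<'E'
from h import *
rel([577.4,-26,248],[np.pi,-.4363,-.039-np.pi])
E
```

```text
clock: 45.82
eef_pos: [568.6, -23.0, 289.6]
ee_rot: [3.14, -0.44, 3.105]
contact_force: [0.6, -0.7, -2.3]
finger_gap: 35.6
gripper_force: 25.0
clock: 46.08
eef_pos: [568.5, -22.9, 288.6]
ee_rot: [3.142, -0.435, 3.104]
contact_force: [-0.2, -0.6, -1.9]
finger_gap: 35.8
gripper_force: 25.0
off [-0.253 -0.028  0.33 ] dr [-0.001  0.001  0.002]
```

```bash
python3 -m crank '[{"offset":[-0.12,-0.028,0.15],"dr":[0,0,0]},{"offset":[-0.13,0,0.18],"dr":[0,0,0]},{"offset":[0,0,0],"dr":[0,0,0]},{"offset":[0,0,0],"dr":[0,0,0]},{"offset":[0,0,0],"dr":[0,0,0]}]'
python3 - <<'E'
from h import *
rel([577.4,-26,248],[np.pi,-.4363,-.039-np.pi])
s=bot.sense(); M=R.from_euler('xyz',s['ee_rot']).as_matrix(); xs=-M[:,0]; zs=-M[:,2]; tgt=np.array(s['eef_pos'])+170*xs+4*zs; print('beam hit',tgt)
b=snap('side');t=snap('top')
u=proj(b,[680,-28,200]).astype(int);v=proj(t,[680,-28,200]).astype(int)
ims=[]
for f,c in((b,u),(t,v)):
    im=f['img'].copy(); ims.append(cv2.resize(im[c[1]-40:c[1]+40,c[0]-40:c[0]+40],(400,400),interpolation=cv2.INTER_CUBIC))
    p=(proj(f,tgt)-c+40)*5; w=(proj(f,tgt-100*xs)-c+40)*5; print(p,w)
    cv2.drawMarker(ims[-1],tuple(int(k) for k in p),(255,0,0),0,12); cv2.drawMarker(ims[-1],tuple(int(k) for k in w),(0,255,0),0,12)
cv2.imwrite('pics/scan.png',np.hstack(ims)[:,:,::-1])
E
```

```text
clock: 46.7
eef_pos: [577.0, -25.9, 249.7]
ee_rot: [3.141, -0.435, 3.104]
contact_force: [0.3, 0.5, -1.2]
finger_gap: 35.9
gripper_force: 25.0
off [-0.011 -0.001  0.014] dr [-0.     0.002  0.001]
beam hit [732.7851625  -31.83679722 181.73823997]
[154.87131027 190.84646255] [242.29208154 191.05148483]
[209.59416518 124.15500136] [206.94850368 258.53015816]
```

View pics/scan.png

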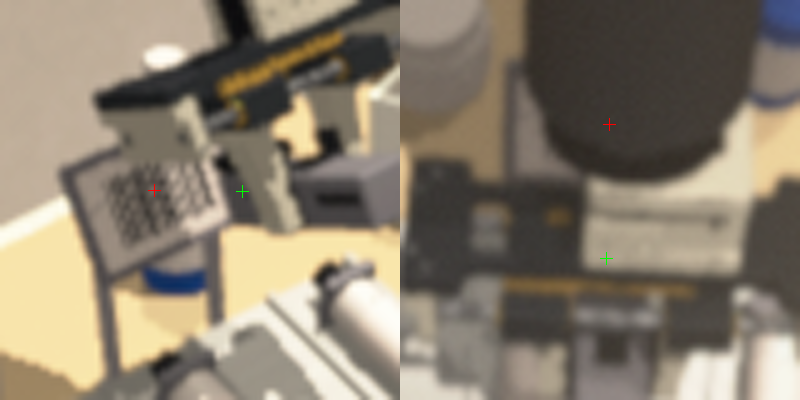

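Side view: predicted beam hit (154,190) lies on the middle of the barcode (plate centre about (150,197)), scanner window about at (242,191). Lowering 3 mm and holding.

```bash
python3 -m crank '[{"offset":[0,0,0.03],"dr":[0,0,0]},{"offset":[0,0,0],"dr":[0,0,0]},{"offset":[0,0,0],"dr":[0,0,0]},{"offset":[0,0,0],"dr":[0,0,0]},{"offset":[0,0,0],"dr":[0,0,0]},{"offset":[0,0,0],"dr":[0,0,0]},{"offset":[0,0,0],"dr":[0,0,0]},{"offset":[0,0,0],"dr":[0,0,0]},{"offset":[0,0,0],"dr":[0,0,0]},{"offset":[0,0,0],"dr":[0,0,0]},{"offset":[0,0,0],"dr":[0,0,0]},{"offset":[0,0,0],"dr":[0,0,0]}]';python3 -m crank '[{"offset":[0,0,0],"dr":[0,0,0]},{"offset":[0,0,0],"dr":[0,0,0]},{"offset":[0,0,0],"dr":[0,0,0]},{"offset":[0,0,0],"dr":[0,0,0]},{"offset":[0,0,0],"dr":[0,0,0]},{"offset":[0,0,0],"dr":[0,0,0]},{"offset":[0.25,0,-0.3],"dr":[0,0,0]},{"offset":[0,0,0],"dr":[0,-0.185,0]},{"offset":[0,0,0],"dr":[0,-0.185,0]},{"offset":[0,0,0],"dr":[0,-0.185,0]},{"offset":[0,0,0],"dr":[0,0,0]},{"offset":[0,0,0],"dr":[0,0,0]}]'
python3 - <<'E'
from h import *
rel([540,419.6,270],[np.pi,0,-2.963])
E
```

```text
clock: 48.3
eef_pos: [575.5, -25.9, 245.8]
ee_rot: [-3.142, -0.437, 3.103]
contact_force: [0.4, 1.0, -2.7]
finger_gap: 35.6
gripper_force: 25.0
clock: 49.8
eef_pos: [565.5, -25.4, 284.1]
ee_rot: [3.141, -0.001, 3.103]
contact_force: [0.7, 0.0, -1.8]
finger_gap: 36.0
gripper_force: 25.0
off [0.424 4.437 0.142] dr [ 0.    -0.002 -0.276]
```

Back to the rest.

```bash
python3 -m crank '[{"offset":[0.047,0.493,0],"dr":[0,0,0]},{"offset":[0.047,0.493,0],"dr":[0,0,0]},{"offset":[0.047,0.493,0],"dr":[0,0,0]},{"offset":[0.047,0.493,0],"dr":[0,0,0]},{"offset":[0.047,0.493,0],"dr":[0,0,0]},{"offset":[0.047,0.493,0],"dr":[0,0,0]},{"offset":[0.047,0.493,0],"dr":[0,0,0]},{"offset":[0.047,0.493,0],"dr":[0,0,0]},{"offset":[0.047,0.493,0],"dr":[0,0,0]},{"offset":[0,0,0],"dr":[0,0,-0.138]},{"offset":[0,0,0],"dr":[0,0,-0.138]},{"offset":[0,0,0],"dr":[0,0,0]}]';python3 -m crank '[{"offset":[0,0,0.5],"dr":[0,0,0]},{"offset":[0,0,0.5],"dr":[0,0,0]},{"offset":[0,0,0.5],"dr":[0,0,0]},{"offset":[0,0,0],"dr":[0,0,0]},{"offset":[0,0,0],"dr":[0,0,0]}]'
python3 - <<'E'
from h import *
rel([540,419.6,63.1],[np.pi,0,-2.963])
E
```

```text
clock: 51.3
eef_pos: [540.9, 420.1, 282.0]
ee_rot: [-3.14, -0.003, -2.964]
contact_force: [-0.8, -0.2, -1.5]
finger_gap: 35.9
gripper_force: 25.0
clock: 51.92
eef_pos: [541.5, 420.3, 135.4]
ee_rot: [3.141, 0.001, -2.964]
contact_force: [0.1, 0.3, -0.4]
finger_gap: 36.1
gripper_force: 25.0
off [ 0.017 -0.005  0.723] dr [ 0.001  0.001 -0.001]
```

```bash
python3 -m crank '[{"offset":[0.015,-0.005,0.3],"dr":[0,0,0]},{"offset":[0,0,0.2],"dr":[0,0,0]},{"offset":[0,0,0.1],"dr":[0,0,0]},{"offset":[0,0,0.06],"dr":[0,0,0]},{"offset":[0,0,0.03],"dr":[0,0,0]},{"offset":[0,0,0],"dr":[0,0,0]},{"offset":[0,0,0],"dr":[0,0,0]},{"offset":[0,0,0],"dr":[0,0,0]}]'
```

```text
clock: 52.92
eef_pos: [538.9, 418.9, 65.0]
ee_rot: [3.141, -0.0, -2.963]
contact_force: [-0.5, 0.0, -0.9]
finger_gap: 35.8
gripper_force: 25.0
```

```bash
python3 -m crank '[{"offset":[-0.01,0.007,0.01],"dr":[0,0,0]},{"offset":[0,0,0.008],"dr":[0,0,0]},{"offset":[0,0,0],"dr":[0,0,0]},{"offset":[0,0,0],"dr":[0,0,0]}]'
```

```text
clock: 53.42
eef_pos: [539.8, 419.8, 63.1]
ee_rot: [3.141, -0.0, -2.963]
contact_force: [-0.6, 0.2, 1.5]
finger_gap: 36.0
gripper_force: 25.0
```

```bash
python3 -m crank '[{"offset":[0,0,0],"dr":[0,0,0]},{"offset":[0,0,0],"dr":[0,0,0]},{"offset":[0,0,0],"dr":[0,0,0]},{"offset":[0,0,0],"dr":[0,0,0]},{"offset":[0,0,0],"dr":[0,0,0]},{"offset":[0,0,-0.3],"dr":[0,0,0]},{"offset":[0,0,-0.5],"dr":[0,0,0]},{"offset":[0,0,-0.6],"dr":[0,0,0]},{"offset":[0,0,-0.6],"dr":[0,0,0]},{"offset":[0.5,0,0],"dr":[0,0,0]},{"offset":[0.4,0,0],"dr":[0,0,0]},{"offset":[0,0,0],"dr":[0,0,0]}]' 0.4
python3 - <<'E'
from h import *
ims=[]
s=snap('side')
a=s['img'][60:360,60:340]; cv2.imwrite('pics/fin.png',cv2.resize(a,(560,600),interpolation=cv2.INTER_CUBIC)[:,:,::-1])
E
```

```text
clock: 54.92
eef_pos: [449.2, 403.3, 264.1]
ee_rot: [3.14, -0.0, -2.962]
contact_force: [0.8, 0.3, -0.2]
finger_gap: 61.5
gripper_force: 0.0
```

View pics/fin.png

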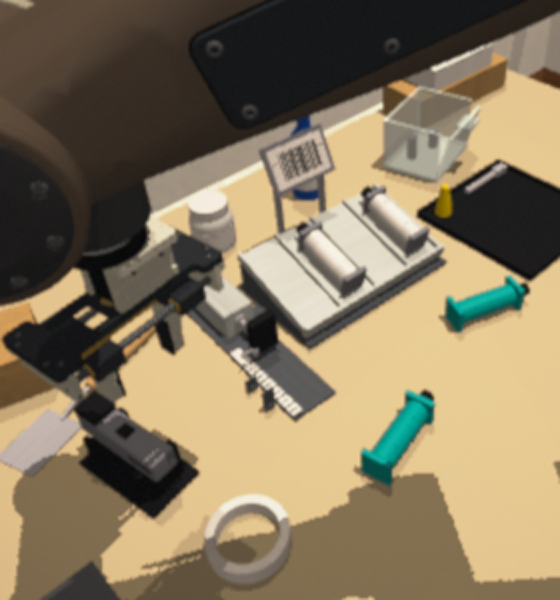

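The scanner sits on its fork rest (130,435), the slide is home (262,330), both cartridges are in their bays, and the arm is clear.

```bash
python3 -c "
from h import *
print(bot.job_done())"
```

```text
the job is handed in; nothing more can be done
None
```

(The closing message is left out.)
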